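# Roll a conveyor roller into the vee of an assembly jig and clamp it

## Robot

A 6-joint arm with a two-finger parallel gripper is mounted at the origin on the work surface. World frame = base frame: x ahead of the robot, y to its left, z up, the work surface at z = 0. Lengths are in m, angles in rad, forces in N, time in s.
With the tool pointing down it reaches from about 0.3 to 0.775 m from the base axis. Payload 14.6 kg.
Tool frame: the origin (TCP) lies at the very end of the fingers, on their centre line; the grasp point (between the pads) lies 19 mm behind it; z points along the fingers, y is the direction in which the jaws open and shut (so a half turn about z gives the same grasp; the last joint's range is limited). The gripper opens to 94 mm and grips with 3 to 60 N. Pads are 16 mm wide; open, the fingers measure 119 mm over their backs; the gripper's body (75 mm by 177 mm) begins 78 mm behind the grasp point.
Start: joints at [1.149, 0.3, 1.521, -0, 1.321, -0.067], TCP at [0.191, 0.516, 0.205] pointing down, gripper open.
Joint ranges: [-3.03, 3.03], [-0.79, 2.21], [0.23, 2.52], [-1.04, 4.18], [0, 3.07], [-2.55, 2.55]. Speed limits (rad/s): [2.22, 2.22, 2.57, 3.14, 3.14, 3.14].

## Interface

Orientations are given as [roll, pitch, yaw] about the fixed x, y, z axes, in that order (R = Rz(yaw) Ry(pitch) Rx(roll)).
In Python, from station import get_obs, vision, hand_in gives the robot as it stands.
- The arm moves only by the tool play_rows, never from a script. Its argument "moves" is a list of rows, each an object with "claw": the opening, from 0 (shut) to 1 (fully open); "linear": the shift along the tool's x, y, z in mm, a list of three; "turn": the turn, a rotation vector about the tool's x, y, z in rad, a list of three. In form: [{"claw": claw, "linear": [tx, ty, tz], "turn": [ax, ay, az]}, ...]. A call has 1 to 8 rows; each row is the pose to reach, as a shift and turn from the pose measured when the call began, along the tool's axes at that moment; what a row does not reach only later rows make up. A row lasts 1/8 s, in which the tool goes at most 62.5 mm and 10.7 degrees, less where a joint would pass 70% of its speed; a pose out of reach is approached as far as the arm can. A call with a gripper value outside its range is refused whole. The fingers move at their own pace and stop on an object; "force" is the grip in N (left out, the last holds). Time passes only in rows, so rows that repeat a pose let the fingers close. It gives the time, the measured TCP pose, the force and the opening at its end, in the units of the state.
- get_obs(): the state, without advancing time (a new reading comes with each control period).
- vision.camera(name): name is "side" or "top"; returns the picture (384x512x3 uint8, blue, green, red); there is no depth.
- vision.camera_info(name): a dict with "camera_matrix" (3x3 intrinsics, pixels), "rvec" (rotation vector, rad) and "tvec" (3), from world to camera coordinates, as OpenCV has them. Camera axes: x right, y down, z forward; pixel columns grow to the right and rows downward; lengths in m; the calibration is good to about 2 mm. A picture is of the moment at which its call begins. camera_info takes no time and is no camera call.
- hand_in(): hands the job in, once; it reports no verdict.
The state is a dict: "time_s": time; "qpos": joint angles; "joint_vel": joint speeds; "tau": joint torques, N m; "ee_pos": TCP position; "eef_rot": TCP orientation; "force": force on the tool from outside, world axes, zero at the start; "moment": the same for the moment, N m; "grip_width": finger opening in m.
Only numpy, scipy, OpenCV 4.12 (cv2) and the standard library are available. Lean on these libraries where they do the work, as an engineer would, in place of code of your own. Each camera call takes 0.05 s, during which the arm holds its last target.

## Task

On the assembly jig, gently roll the steel roller up the ramp and over its crest, never lifting it off, so that it drops into the vee block, and leave it untouched until it has settled there by itself, about midway along the vee. Then swing the hold-down arm over onto it and press until its sprung rubber foot bears on the roller with about 10 N (the thin tube dents above 20 N), and let go; the arm's stiff hinge keeps the pressure. Leave the two bins and the screwdriver where they are.

Things in the scene. Friction and masses are not known exactly. Their poses are not given: they have to be found in the camera images.
- jig: Fixed assembly jig, base plate 220 x 170 x 6 mm (its x -115 to 105 mm). Origin on the table, straight below the bottom line of the vee; x points from the ramp to the clamp post, y along the vee, z up. At its -x end stands a wooden lip (x -114 to -104 mm, top 32.5 mm above the table), then the ramp, the vee block (x -18 to 42 mm) and the clamp post (x 58 to 82 mm, 36 mm wide, 98 mm high).
- crest (a point): Middle of the crest of the wooden ramp, jig x = -18, z = 32 mm. The ramp is 150 mm wide and climbs at 5 degrees from the lip to here; beyond it the vee begins. A roller let go on the ramp rolls back to the lip; once its centre has passed the crest it drops into the vee by itself.
- vee_seat (a point): Jig x = 0, y = 0, z = 42.3 mm: the roller's centre when it is seated in the vee, midway along it. Axes as the jig's. The steel vee has flanks at 45 degrees, is 100 mm long in y, its bottom line is at x = 0, z = 14 mm, and its far flank rises to x = 30, z = 44 mm.
- roller: Loose, smooth steel roller (friction about 0.3), a thin tube with black end caps and a 10 mm thick, 12 mm long axle stub at each end: diameter 40, length 120 mm without stubs, 0.3 to 0.65 kg. Origin at its centre, y along its axis (x and z turn as it rolls). It starts on the ramp against the lip, centre at jig x = -89, z = 46 mm, up to 8 mm off the middle in y.
- clamp_arm: Hold-down arm of the jig: steel bar 14 mm wide (y), 12 mm high. Origin on its hinge line, y along the hinge (as the jig's y); the bar runs from there along the arm's own -x to a black knob. Level when its axes agree with the jig's. It starts roughly upright (83 to 95 degrees above level) and swings towards the jig's -x, down onto the roller.
- clamp_hinge (a point): Hinge of the hold-down arm, jig x = 70, y = 0, z = 88 mm. It is stiff: swinging the arm takes about 8 N at the knob, and it stays where it is left, also under the foot's pressure.
- foot_mount (a point): Point on the arm's centre line 70 mm from the hinge, where the spindle with the sprung rubber foot (20 mm across) sits. The foot's setting differs each time: its face is 15 to 36 mm below here, so it meets the seated roller with the arm 0.15 rad below to 0.15 rad above level. Its spring: 6 N per mm, 8 mm at most; 10 N is 1.7 mm here, 3.6 mm at the knob, and adds 4.7 N to the force at the knob.
- knob (a point): Centre of the black knob at the arm's end, 150 mm from the hinge: a round bar 22 mm in diameter and 26 mm long in y (along the hinge), free at both ends so that it can be pinched from above across its 26 mm, and it may turn between the fingers. Axes as the arm's.
- red_bin: Red plastic parts bin, 160 x 105 x 75 mm, about 0.6 kg, loose. Origin: centre of its underside. To be left alone.
- blue_bin: Blue plastic parts bin, 95 x 95 x 50 mm, about 0.35 kg, loose. Origin: centre of its underside. To be left alone.
- screwdriver: Screwdriver lying on the table beyond the jig. To be left alone.
Things that resemble listed ones, but are neither listed nor needed, are in the scene too. Of the things shaped like the roller, the steel one is meant.

How it is judged:
By the outcome, as a careful person would: the job done as asked, in the order asked, and still so for the second after the job is handed in, with the robot touching nothing.
It also fails if it takes over 67 s, if anything falls off the work surface, if the arm or the gripper's body presses on something with over 40 N, if the wrist force passes 120 N, or if a joint passes its speed limit or range.

## Working session

There is one attempt and no reset: what is moved stays moved. The work goes in short steps, Python scripts to look and compute and a tool call to move; the robot and the scene stay as the last step left them, time stands still between calls to the robot, and variables do not carry over. Pictures are saved under pics/ and viewed, and the job is handed in when it is done.

Besides the shell and the picture viewer there is one more tool, called after ">>>" as name(argument=value, ...), one argument or row to a line, values as JSON. play_rows: Moves the arm, as the interface text tells. Its arguments: {"type":"object","properties":{"moves":{"type":"array","items":{"type":"object","properties":{"claw":{"type":"number"},"linear":{"type":"array","items":{"type":"number"}},"turn":{"type":"array","items":{"type":"number"}}}}},"force":{"type":"number"}},"required":["moves"]}

```bash
ls; mkdir -p pics
python3 - <<'E'
from station import get_obs, vision
import cv2
o=get_obs();print(o)
for n in("side","top"):
    im=vision.camera(n);cv2.imwrite(f"pics/{n}0.png",im)
    print(n,vision.camera_info(n))
E
```

```text
pics
{'time_s': 0.0, 'qpos': array([ 1.14939466e+00,  3.00472511e-01,  1.52158591e+00,  9.11871556e-06,
        1.32069928e+00, -6.65699603e-02]), 'joint_vel': array([-0.00075215,  0.00041422, -0.00010649,  0.00094265, -0.00135207,
        0.00130992]), 'tau': array([ 2.34013634e-03, -5.31807876e+01, -3.52752793e+01,  7.09980517e-02,
        2.41208839e-02, -1.26974728e-04]), 'ee_pos': array([0.19096433, 0.51550105, 0.20488351]), 'eef_rot': array([-3.14043077e+00, -8.63131620e-05,  2.78675863e+00]), 'force': array([-0.46252849, -0.77656918,  0.38520478]), 'moment': array([ 0.03079113, -0.01914394,  0.00613289]), 'grip_width': 0.0939963254784399}
side {'camera_matrix': array([[412.31445379,   0.        , 253.65052336],
       [  0.        , 412.31445379, 196.92661262],
       [  0.        ,   0.        ,   1.        ]]), 'rvec': array([ 2.40120383, -0.39690025,  0.1488691 ]), 'tvec': array([-0.55186079,  0.21701513,  0.87803798])}
top {'camera_matrix': array([[385.52505545,   0.        , 254.27414416],
       [  0.        , 385.52505545, 190.10718298],
       [  0.        ,   0.        ,   1.        ]]), 'rvec': array([ 2.17009313, -2.12672178,  0.10684847]), 'tvec': array([0.03635693, 0.59594009, 1.03849154])}
```

View pics/side0.png

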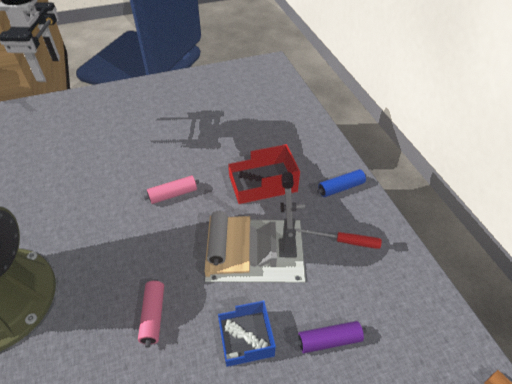

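View pics/top0.png

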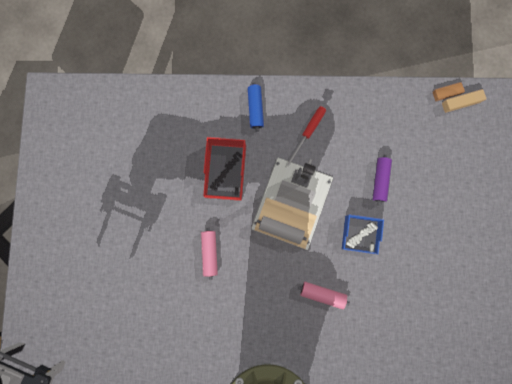

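Run:
```python
import cv2
a=cv2.imread("pics/top0.png")[145:265,235:355];cv2.imwrite("pics/topz.png",cv2.resize(a,None,fx=5,fy=5,interpolation=cv2.INTER_CUBIC))
a=cv2.imread("pics/side0.png")[165:290,190:340];cv2.imwrite("pics/sidez.png",cv2.resize(a,None,fx=4.8,fy=4.8,interpolation=cv2.INTER_CUBIC))
```

```text
(no output)
```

View pics/topz.png

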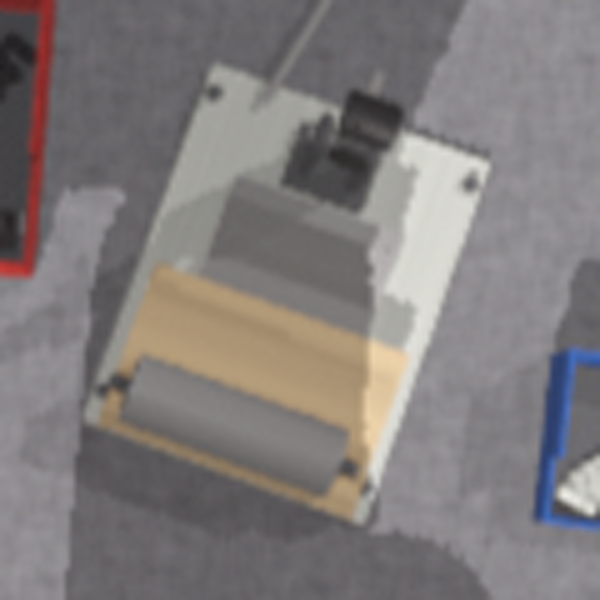

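View pics/sidez.png

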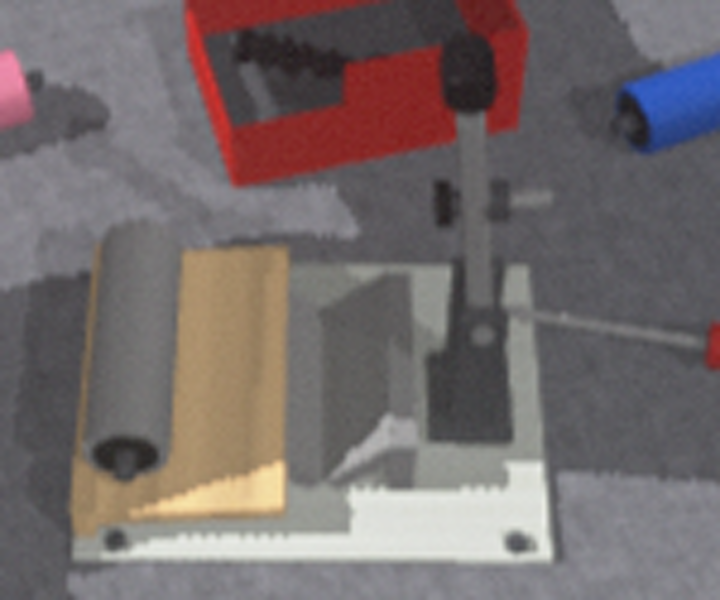

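```bash
cat > h.py <<'E'
import numpy as np,cv2
from station import get_obs, vision
from scipy.optimize import least_squares
CI={n:vision.camera_info(n) for n in("side","top")}
def proj(n,P):
    c=CI[n];return cv2.projectPoints(np.asarray(P,float).reshape(-1,3),c["rvec"],c["tvec"],c["camera_matrix"],None)[0].reshape(-1,2)
def tz(x,y):return np.array([235+(x+.5)/5-.5,145+(y+.5)/5-.5])
def sz(x,y):return np.array([190+(x+.5)/4.8-.5,165+(y+.5)/4.8-.5])
def J2W(p,P):
    P=np.asarray(P,float).reshape(-1,3)/1000;c,s=np.cos(p[2]),np.sin(p[2])
    return P@np.array([[c,-s,0],[s,c,0],[0,0,1]]).T+[p[0],p[1],0]
E
python3 - <<'E'
from h import *
T={(105,85,6):(213,65),(105,-85,6):(490,158),(-115,-85,6):(360,525),(-115,85,6):(85,425)}
S={(-115,-85,6):(73,560),(105,-85,6):(553,560),(105,85,6):(528,265)}
def r(p,w=(1,1)):
    R=[]
    if w[0]:R.append(proj("top",J2W(p,list(T)))-[tz(*v) for v in T.values()])
    if w[1]:R.append(proj("side",J2W(p,list(S)))-[sz(*v) for v in S.values()])
    return np.vstack(R).ravel()
for w in((1,1),(1,0),(0,1)):
    f=least_squares(r,[.5,-.1,0],args=(w,));print(f.x,np.round(f.fun,1))
    p=f.x if w==(1,1) else p
np.save("jig.npy",p)
print("roller guess",J2W(p,[-89,0,46]),"crest",J2W(p,[-18,0,32]),"seat",J2W(p,[0,0,42.3]),"hinge",J2W(p,[70,0,88]))
# roller y: cap centres
print("stub ends px",proj("top",J2W(p,[[-89,72,46],[-89,-72,46]])), tz(107,388),tz(350,468))
for y in(-8,0,8):
    q=proj("side",J2W(p,[[-89,-72+y,46],[-89,-60+y,46]]));print(y,(q-[190,165]+.5)*4.8-.5)
    q=proj("top",J2W(p,[[-89,72+y,46],[-89,-72+y,46]]));print(y,(q-[235,145]+.5)*5-.5)
for a in range(80,100,3):
    t=np.radians(a);d=np.array([-np.cos(t),0,np.sin(t)]);n=np.array([-np.sin(t),0,-np.cos(t)])
    h=np.array([70,0,88]);P=[h+150*d,h+70*d+n*15,h+70*d+n*36]
    print(a,((proj("side",J2W(p,P))-[190,165]+.5)*4.8-.5).round(0).tolist(),((proj("top",J2W(p,P))-[235,145]+.5)*5-.5).round(0).tolist())
E
```

```text
[ 0.56934727 -0.06191181 -0.32730627] [-0.  -0.4  0.5  0.6  1.4  0.1 -0.4 -0.7 -0.6 -0.3  0.2 -0.4 -0.3 -0.6]
[ 0.56909821 -0.06086242 -0.32536042] [-0.5 -0.3  0.1  0.6  1.1  0.2 -0.8 -0.5]
[ 0.56950487 -0.0629819  -0.32882491] [-0.5 -0.   0.4  0.1  0.  -0.2]
roller guess [[ 0.48507212 -0.03329889  0.046     ]] crest [[ 0.55230286 -0.05612492  0.032     ]] seat [[ 0.56934727 -0.06191181  0.0423    ]] hinge [[ 0.6356311  -0.08441635  0.088     ]]
stub ends px [[258.4539318  221.28753347]
 [308.34443244 239.42142843]] [256.  222.2] [304.6 238.2]
-8 [[121.86393699 502.87236447]
 [123.5028955  479.37829675]]
-8 [[133.01964315 388.43542776]
 [382.70289964 479.18877533]]
0 [[122.95983343 487.16295807]
 [124.57939169 463.94698826]]
0 [[119.26965902 383.43766737]
 [368.72216222 474.10714214]]
8 [[124.04273874 471.63977649]
 [125.64323918 448.69699587]]
8 [[105.53232665 378.44450557]
 [354.75439629 469.03022375]]
80 [[437.0, 76.0], [425.0, 207.0], [377.0, 212.0]] [[364.0, 145.0], [344.0, 173.0], [330.0, 213.0]]
83 [[457.0, 74.0], [434.0, 205.0], [385.0, 209.0]] [[369.0, 129.0], [347.0, 166.0], [332.0, 206.0]]
86 [[477.0, 73.0], [442.0, 203.0], [393.0, 205.0]] [[375.0, 112.0], [349.0, 159.0], [335.0, 199.0]]
89 [[497.0, 72.0], [451.0, 202.0], [402.0, 202.0]] [[381.0, 96.0], [352.0, 152.0], [338.0, 192.0]]
92 [[517.0, 72.0], [460.0, 200.0], [410.0, 199.0]] [[387.0, 80.0], [354.0, 145.0], [341.0, 184.0]]
95 [[536.0, 73.0], [469.0, 200.0], [419.0, 197.0]] [[392.0, 65.0], [357.0, 138.0], [344.0, 177.0]]
98 [[556.0, 74.0], [477.0, 199.0], [429.0, 195.0]] [[397.0, 49.0], [360.0, 131.0], [346.0, 169.0]]
```

```bash
cat >> h.py <<'E'
from scipy.spatial.transform import Rotation as Ro
p=np.load("jig.npy") if __import__("os").path.exists("jig.npy") else None
YAW=None
def state():
    o=get_obs();j=np.array(o["ee_pos"])-[p[0],p[1],0];c,s=np.cos(p[2]),np.sin(p[2])
    R=np.array([[c,s,0],[-s,c,0],[0,0,1]])
    print("t",round(o["time_s"],2),"jigTCP",(R@j*1000).round(1),"Fjig",(R@o["force"]).round(1),"rot",np.round(o["eef_rot"],3),"grip",round(o["grip_width"]*1000,1),"q",np.round(o["qpos"],2))
    return o
def move(x,y,z):
    o=state();Rt=Ro.from_euler("xyz",o["eef_rot"]);w=J2W(p,[x,y,z])[0]
    Rg=Ro.from_euler("xyz",[np.pi,0,p[2]+np.pi])
    print("linear",(Rt.inv().apply(w-o["ee_pos"])*1000).round(1),"turn",(Rt.inv()*Rg).as_rotvec().round(3),"world",w.round(3))
E
python3 - <<'E'
from h import *
move(-89,110,150);move(-89,110,38)
E
```

```text
t 0.1 jigTCP [-543.9  425.2  205. ] Fjig [-0.3 -0.5 -0.5] rot [-3.141 -0.     2.787] grip 93.7 q [ 1.15  0.3   1.52 -0.    1.32 -0.07]
linear [-463.4 -302.5   55.2] turn [-0.001 -0.    -0.027] world [0.52  0.071 0.15 ]
t 0.1 jigTCP [-543.9  425.2  205. ] Fjig [-0.3 -0.5 -0.5] rot [-3.141 -0.     2.787] grip 93.7 q [ 1.15  0.3   1.52 -0.    1.32 -0.07]
linear [-463.4 -302.4  167.2] turn [-0.001 -0.    -0.027] world [0.52  0.071 0.038]
```

>>> play_rows(
  moves=[
    {"claw": 0, "linear": [-60, -40, 0], "turn": [0, 0, -0.027]},
    {"claw": 0, "linear": [-120, -80, 0], "turn": [0, 0, -0.027]},
    {"claw": 0, "linear": [-180, -120, 0], "turn": [0, 0, -0.027]},
    {"claw": 0, "linear": [-230, -150, 10], "turn": [0, 0, -0.027]},
    {"claw": 0, "linear": [-280, -185, 20], "turn": [0, 0, -0.027]},
    {"claw": 0, "linear": [-340, -220, 30], "turn": [0, 0, -0.027]},
    {"claw": 0, "linear": [-400, -260, 45], "turn": [0, 0, -0.027]},
    {"claw": 0, "linear": [-463, -302, 55], "turn": [0, 0, -0.027]},
  ],
)

```text
time_s: 1.1
ee_pos: [0.4876, 0.1152, 0.1583]
eef_rot: [-3.141, -0.0, 2.814]
force: [-0.2, 1.1, 0.4]
grip_width: 0.0172
```

Run:
```python
from h import *
move(-89,105,38)
```

```text
t 1.1 jigTCP [-134.3  141.4  158.3] Fjig [-0.6  1.   0.4] rot [-3.141 -0.     2.814] grip 17.2 q [ 0.16  0.24  1.71 -0.    1.19 -1.08]
linear [-45.4 -36.2 120.3] turn [-0.001 -0.    -0.001] world [0.519 0.066 0.038]
```

>>> play_rows(
  moves=[
    {"claw": 0, "linear": [-45, -32, 0], "turn": [0, 0, 0]},
    {"claw": 0, "linear": [-45, -32, 40], "turn": [0, 0, 0]},
    {"claw": 0, "linear": [-45, -34, 80], "turn": [0, 0, 0]},
    {"claw": 0, "linear": [-45, -36, 120], "turn": [0, 0, 0]},
    {"claw": 0, "linear": [-45, -36, 120], "turn": [0, 0, 0]},
    {"claw": 0, "linear": [-45, -36, 120], "turn": [0, 0, 0]},
  ],
)

```text
time_s: 1.85
ee_pos: [0.5192, 0.0666, 0.0397]
eef_rot: [-3.141, 0.001, 2.814]
force: [0.8, 1.0, 0.4]
grip_width: 0.0005
```

Run:
```python
from h import *
move(-89,84.5,38)
a=vision.camera("top");cv2.imwrite("pics/t1.png",cv2.resize(a[145:265,235:355],None,fx=5,fy=5,interpolation=cv2.INTER_CUBIC))
a=vision.camera("side");cv2.imwrite("pics/s1.png",cv2.resize(a[165:290,190:340],None,fx=4.8,fy=4.8,interpolation=cv2.INTER_CUBIC))
```

```text
t 1.85 jigTCP [-88.8 105.6  39.7] Fjig [0.4 1.2 0.4] rot [-3.141e+00  1.000e-03  2.814e+00] grip 0.5 q [ 0.06  0.44  1.75 -0.    0.95 -1.18]
linear [  0.2 -21.1   1.8] turn [-0.001  0.001 -0.   ] world [0.512 0.047 0.038]
```

View pics/t1.png

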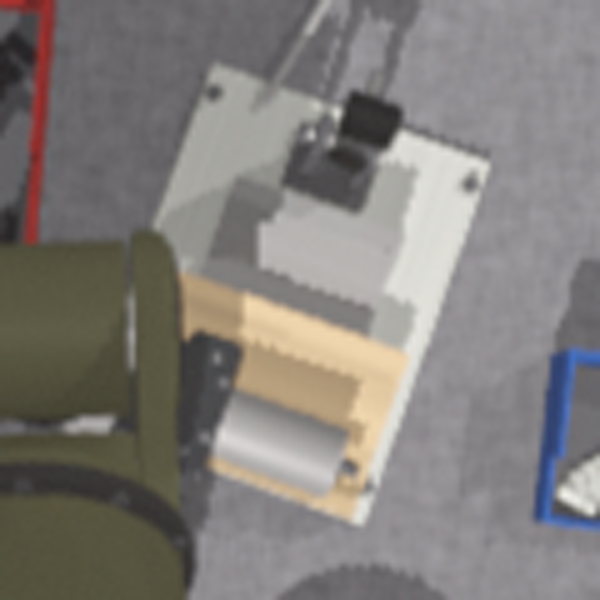

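View pics/s1.png

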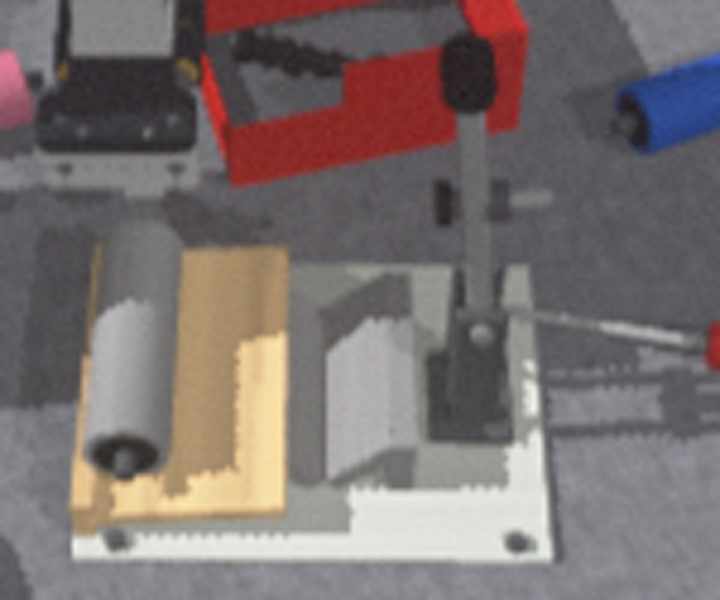

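>>> play_rows(
  moves=[
    {"claw": 0, "linear": [0, -5, 2], "turn": [0, 0, 0]},
    {"claw": 0, "linear": [0, -9, 2], "turn": [0, 0, 0]},
    {"claw": 0, "linear": [0, -11, 2], "turn": [0, 0, 0]},
    {"claw": 0, "linear": [0, -13, 2], "turn": [0, 0, 0]},
    {"claw": 0, "linear": [0, -15, 2], "turn": [0, 0, 0]},
    {"claw": 0, "linear": [0, -17, 2], "turn": [0, 0, 0]},
  ],
)

```text
time_s: 2.7
ee_pos: [0.5141, 0.0506, 0.0381]
eef_rot: [3.141, 0.002, 2.814]
force: [1.0, 1.6, -0.1]
grip_width: 0.0007
```

Run:
```python
from h import *
move(-89,84.5,38)
```

```text
t 2.7 jigTCP [-88.5  88.7  38.1] Fjig [ 0.4  1.8 -0.1] rot [3.141e+00 2.000e-03 2.814e+00] grip 0.7 q [ 0.03  0.43  1.77 -0.    0.94 -1.22]
linear [ 0.5 -4.2  0.1] turn [ 0.     0.002 -0.   ] world [0.512 0.047 0.038]
```

>>> play_rows(
  moves=[
    {"claw": 0, "linear": [0, -2, 0], "turn": [0, 0, 0]},
    {"claw": 0, "linear": [0, -3, 0], "turn": [0, 0, 0]},
    {"claw": 0, "linear": [0, -4, 0], "turn": [0, 0, 0]},
    {"claw": 0, "linear": [0, -4, 0], "turn": [0, 0, 0]},
  ],
)

```text
time_s: 3.2
ee_pos: [0.5127, 0.0467, 0.0381]
eef_rot: [3.142, 0.002, 2.814]
force: [-0.0, 0.8, -0.5]
grip_width: 0.0009
```

Run:
```python
from h import *
state()
a=vision.camera("top");cv2.imwrite("pics/t2.png",cv2.resize(a[145:265,235:355],None,fx=5,fy=5,interpolation=cv2.INTER_CUBIC))
a=vision.camera("side");cv2.imwrite("pics/s2.png",cv2.resize(a[165:290,190:340],None,fx=4.8,fy=4.8,interpolation=cv2.INTER_CUBIC))
```

```text
t 3.2 jigTCP [-88.6  84.6  38.1] Fjig [-0.3  0.7 -0.5] rot [3.142e+00 2.000e-03 2.814e+00] grip 0.9 q [ 0.02  0.43  1.78 -0.    0.93 -1.22]
```

View pics/s2.png

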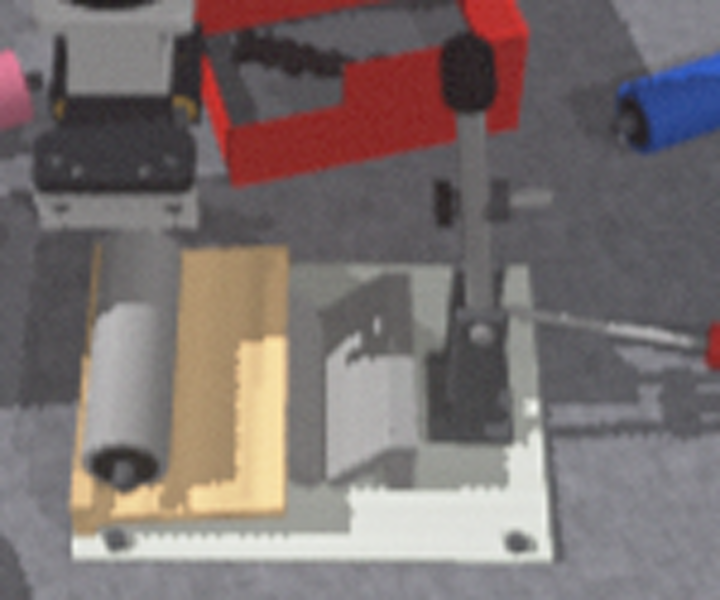

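View pics/t2.png

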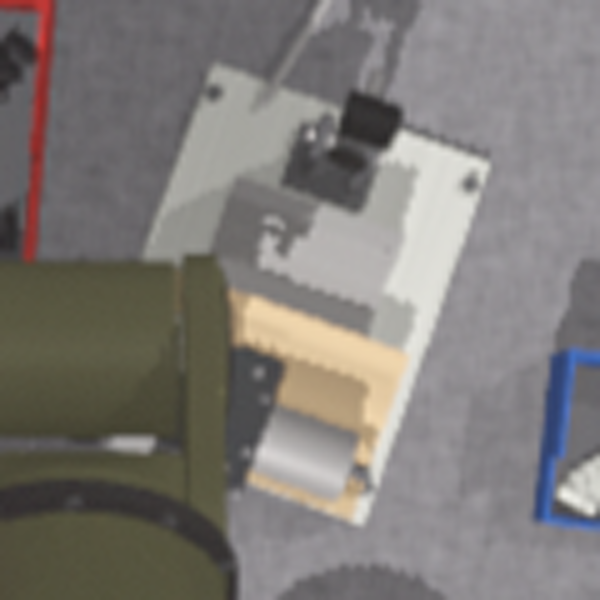

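>>> play_rows(
  moves=[
    {"claw": 0, "linear": [0, 6, 0], "turn": [0, 0, 0]},
    {"claw": 0, "linear": [0, 12, -20], "turn": [0, 0, 0]},
    {"claw": 0, "linear": [5, 12, -65], "turn": [0, 0, 0]},
    {"claw": 0.75, "linear": [25, -20, -75], "turn": [0, 0, 0]},
    {"claw": 0.75, "linear": [45, -60, -75], "turn": [0, 0, 0]},
    {"claw": 0.75, "linear": [45, -85, -70], "turn": [0, 0, 0]},
    {"claw": 0.75, "linear": [45, -85, -40], "turn": [0, 0, 0]},
    {"claw": 0.75, "linear": [45, -85, -20], "turn": [0, 0, 0]},
  ],
)

```text
time_s: 4.3
ee_pos: [0.4425, -0.0193, 0.0572]
eef_rot: [-3.141, 0.002, 2.813]
force: [0.1, -0.0, -0.0]
grip_width: 0.0472
```

Run:
```python
from h import *
move(-121,0,40)
a=vision.camera("top");cv2.imwrite("pics/t3.png",cv2.resize(a[145:265,235:355],None,fx=5,fy=5,interpolation=cv2.INTER_CUBIC))
a=vision.camera("side");cv2.imwrite("pics/s3.png",cv2.resize(a[165:290,190:340],None,fx=4.8,fy=4.8,interpolation=cv2.INTER_CUBIC))
```

```text
t 4.3 jigTCP [-133.8   -0.5   57.2] Fjig [ 0.1 -0.  -0. ] rot [-3.141e+00  2.000e-03  2.813e+00] grip 47.2 q [-0.13  0.26  1.96 -0.    0.92 -1.37]
linear [-12.8   0.5  17.2] turn [-0.     0.002 -0.001] world [ 0.455 -0.023  0.04 ]
```

View pics/s3.png

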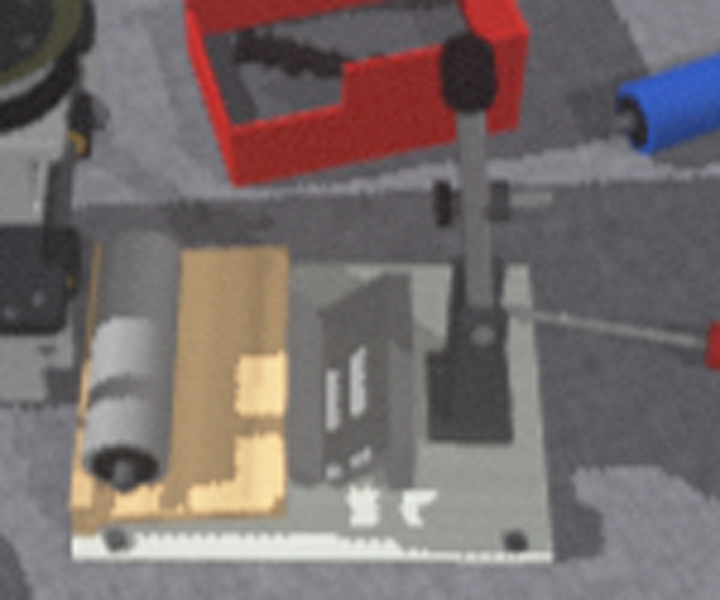

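>>> play_rows(
  moves=[
    {"claw": 0.75, "linear": [0, 0, 10], "turn": [0, 0, 0]},
    {"claw": 0.75, "linear": [0, 0, 17], "turn": [0, 0, 0]},
    {"claw": 0.75, "linear": [-8, 0, 17], "turn": [0, 0, 0]},
    {"claw": 0.75, "linear": [-12, 0, 17], "turn": [0, 0, 0]},
    {"claw": 0.75, "linear": [-15, 0, 17], "turn": [0, 0, 0]},
    {"claw": 0.75, "linear": [-18, 0, 17], "turn": [0, 0, 0]},
    {"claw": 0.75, "linear": [-21, 0, 17], "turn": [0, 0, 0]},
    {"claw": 0.75, "linear": [-24, 0, 17], "turn": [0, 0, 0]},
  ],
)

```text
time_s: 5.4
ee_pos: [0.4646, -0.0268, 0.0395]
eef_rot: [-3.141, -0.001, 2.814]
force: [-1.4, 0.0, 0.8]
grip_width: 0.0706
```

Run:
```python
from h import *
move(-60,0,40)
a=vision.camera("top");cv2.imwrite("pics/t4.png",cv2.resize(a[145:265,235:355],None,fx=5,fy=5,interpolation=cv2.INTER_CUBIC))
a=vision.camera("side");cv2.imwrite("pics/s4.png",cv2.resize(a[165:290,190:340],None,fx=4.8,fy=4.8,interpolation=cv2.INTER_CUBIC))
```

```text
t 5.4 jigTCP [-110.5   -0.4   39.5] Fjig [-1.4 -0.4  0.8] rot [-3.141e+00 -1.000e-03  2.814e+00] grip 70.6 q [-0.14  0.34  1.91 -0.    0.9  -1.38]
linear [-50.5   0.4  -0.5] turn [-0.001 -0.001 -0.   ] world [ 0.513 -0.043  0.04 ]
```

View pics/s4.png

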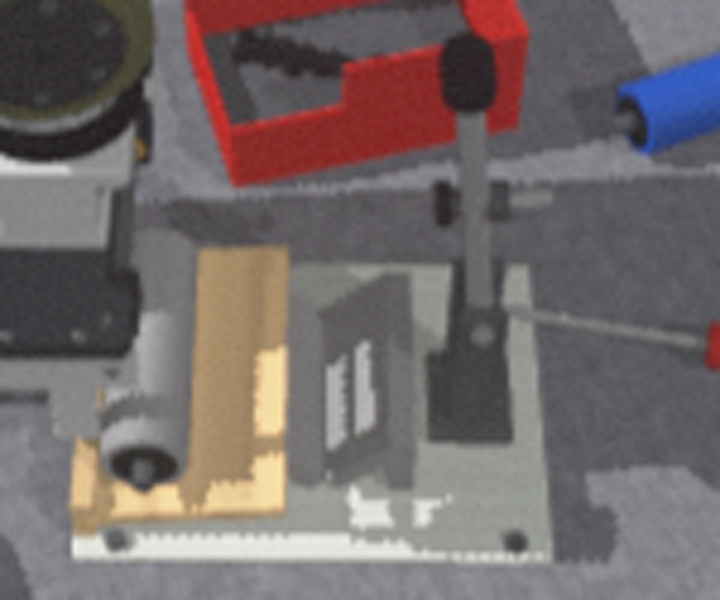

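>>> play_rows(
  moves=[
    {"claw": 0.75, "linear": [-4, 0, 0], "turn": [0, 0, 0]},
    {"claw": 0.75, "linear": [-9, 0, 0], "turn": [0, 0, 0]},
    {"claw": 0.75, "linear": [-14, 0, 0], "turn": [0, 0, 0]},
    {"claw": 0.75, "linear": [-19, 0, 0], "turn": [0, 0, 0]},
    {"claw": 0.75, "linear": [-24, 0, 0], "turn": [0, 0, 0]},
    {"claw": 0.75, "linear": [-29, 0, 0], "turn": [0, 0, 0]},
    {"claw": 0.75, "linear": [-34, 0, 0], "turn": [0, 0, 0]},
    {"claw": 0.75, "linear": [-37, 0, 0], "turn": [0, 0, 0]},
  ],
)

```text
time_s: 6.5
ee_pos: [0.5001, -0.0389, 0.0395]
eef_rot: [-3.141, -0.001, 2.814]
force: [-1.6, 0.7, 1.3]
grip_width: 0.0703
```

>>> play_rows(
  moves=[
    {"claw": 0.75, "linear": [-3, 0, 0], "turn": [0, 0, 0]},
    {"claw": 0.75, "linear": [-6, 0, 0], "turn": [0, 0, 0]},
    {"claw": 0.75, "linear": [-9, 0, 0], "turn": [0, 0, 0]},
    {"claw": 0.75, "linear": [-12, 0, 0], "turn": [0, 0, 0]},
    {"claw": 0.75, "linear": [-14, 0, 0], "turn": [0, 0, 0]},
    {"claw": 0.75, "linear": [-16, 0, 0], "turn": [0, 0, 0]},
  ],
)

```text
time_s: 7.25
ee_pos: [0.5153, -0.0441, 0.0395]
eef_rot: [-3.141, -0.001, 2.814]
force: [-0.5, 0.1, -0.0]
grip_width: 0.0703
```

Run:
```python
from h import *
state()
a=vision.camera("top");cv2.imwrite("pics/t5.png",cv2.resize(a[145:265,235:355],None,fx=5,fy=5,interpolation=cv2.INTER_CUBIC))
a=vision.camera("side");cv2.imwrite("pics/s5.png",cv2.resize(a[165:290,190:340],None,fx=4.8,fy=4.8,interpolation=cv2.INTER_CUBIC))
```

```text
t 7.25 jigTCP [-56.9  -0.5  39.5] Fjig [-0.5 -0.1 -0. ] rot [-3.141e+00 -1.000e-03  2.814e+00] grip 70.3 q [-0.16  0.43  1.77 -0.    0.94 -1.4 ]
```

View pics/s5.png

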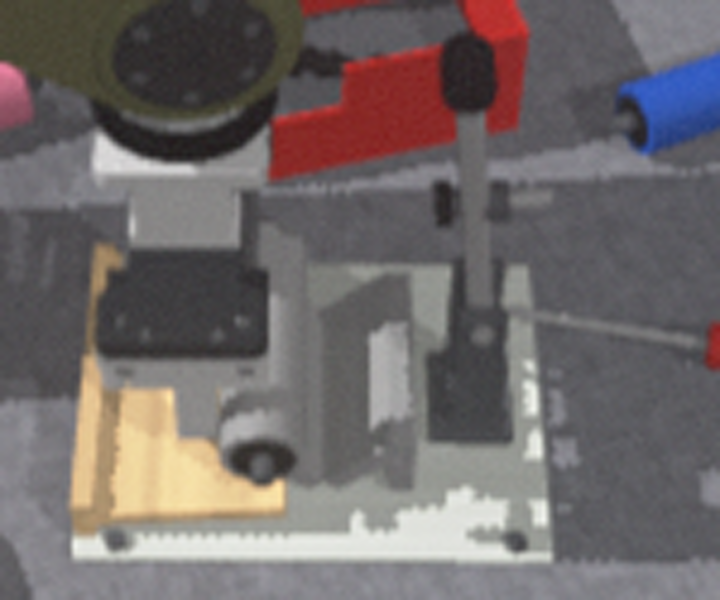

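View pics/t5.png

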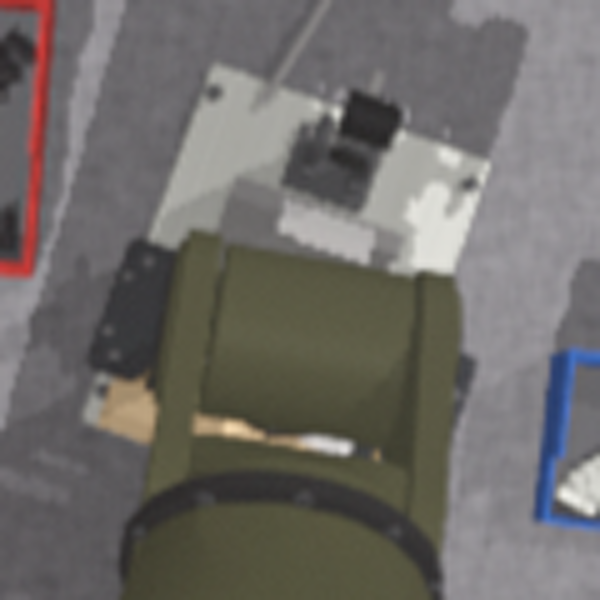

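>>> play_rows(
  moves=[
    {"claw": 0.75, "linear": [-2, 0, 0], "turn": [0, 0, 0]},
    {"claw": 0.75, "linear": [-4, 0, 0], "turn": [0, 0, 0]},
    {"claw": 0.75, "linear": [-6, 0, 0], "turn": [0, 0, 0]},
    {"claw": 0.75, "linear": [-8, 0, 0], "turn": [0, 0, 0]},
    {"claw": 0.75, "linear": [-9, 0, 0], "turn": [0, 0, 0]},
    {"claw": 0.75, "linear": [-10, 0, 0], "turn": [0, 0, 0]},
    {"claw": 0.75, "linear": [-11, 0, 0], "turn": [0, 0, 0]},
    {"claw": 0.75, "linear": [-11, 0, 0], "turn": [0, 0, 0]},
  ],
)

```text
time_s: 8.35
ee_pos: [0.5259, -0.0477, 0.0395]
eef_rot: [-3.141, -0.0, 2.814]
force: [-0.2, -0.2, 0.8]
grip_width: 0.0706
```

Run:
```python
from h import *
state()
a=vision.camera("side");cv2.imwrite("pics/s6.png",cv2.resize(a[165:290,190:340],None,fx=4.8,fy=4.8,interpolation=cv2.INTER_CUBIC))
for x,z in((-29,51),(-18,52),(0,42.3)):
    print(((proj("side",J2W(p,[[x,-60,z],[x,-72,z]]))-[190,165]+.5)*4.8-.5).round(0).tolist())
```

```text
t 8.35 jigTCP [-45.7  -0.5  39.5] Fjig [-0.1 -0.2  0.8] rot [-3.141 -0.     2.814] grip 70.6 q [-0.16  0.45  1.74 -0.    0.95 -1.4 ]
[[258.0, 458.0], [258.0, 481.0]]
[[283.0, 457.0], [283.0, 480.0]]
[[323.0, 468.0], [324.0, 492.0]]
```

View pics/s6.png

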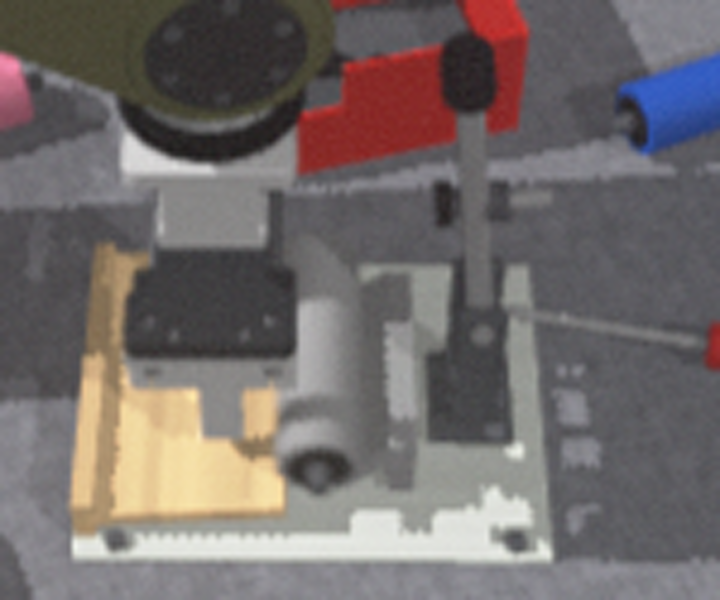

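>>> play_rows(
  moves=[
    {"claw": 0.75, "linear": [8, 0, 0], "turn": [0, 0, 0]},
    {"claw": 0.75, "linear": [25, 0, -10], "turn": [0, 0, 0]},
    {"claw": 0.75, "linear": [40, 0, -50], "turn": [0, 0, 0]},
    {"claw": 0.75, "linear": [45, 0, -100], "turn": [0, 0, 0]},
    {"claw": 0.75, "linear": [45, 0, -150], "turn": [0, 0, 0]},
    {"claw": 0.75, "linear": [40, 0, -200], "turn": [0, 0, 0]},
    {"claw": 0.75, "linear": [30, 0, -240], "turn": [0, 0, 0]},
    {"claw": 0.75, "linear": [20, 0, -245], "turn": [0, 0, 0]},
  ],
)

```text
time_s: 9.4
ee_pos: [0.5076, -0.0411, 0.287]
eef_rot: [3.141, 0.004, 2.814]
force: [-0.5, -0.6, -1.0]
grip_width: 0.0705
```

Run:
```python
from h import *
move(56,0,275)
a=vision.camera("top");cv2.imwrite("pics/t7.png",cv2.resize(a[145:265,235:355],None,fx=5,fy=5,interpolation=cv2.INTER_CUBIC))
a=vision.camera("side");cv2.imwrite("pics/s7.png",cv2.resize(a[165:290,190:340],None,fx=4.8,fy=4.8,interpolation=cv2.INTER_CUBIC))
```

```text
t 9.4 jigTCP [-6.51e+01 -2.00e-01  2.87e+02] Fjig [-0.3 -0.8 -1. ] rot [3.141 0.004 2.814] grip 70.5 q [-0.15  0.15  1.51 -0.    1.47 -1.4 ]
linear [-121.     0.2   12.5] turn [ 0.     0.004 -0.   ] world [ 0.622 -0.08   0.275]
```

View pics/s7.png

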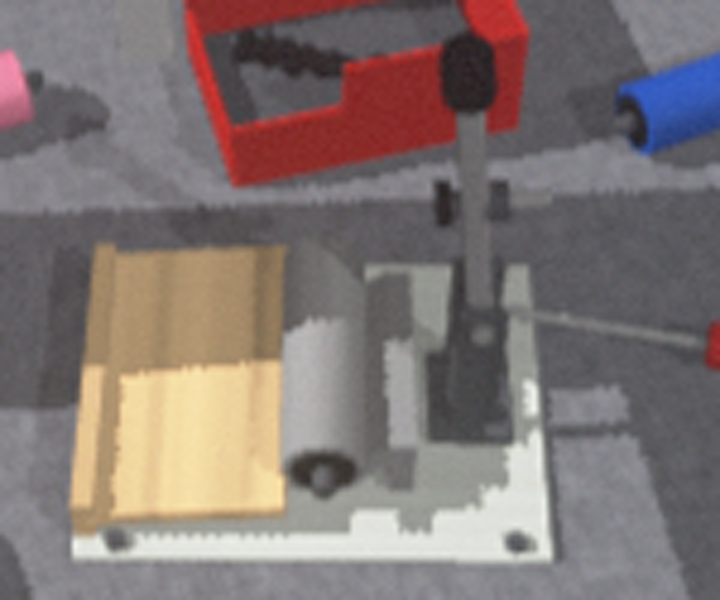

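View pics/t7.png

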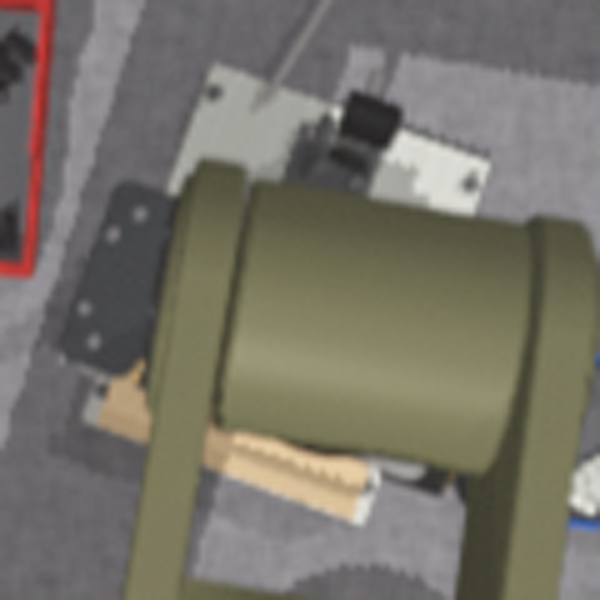

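>>> play_rows(
  moves=[
    {"claw": 0.65, "linear": [-40, 0, 5], "turn": [0, 0, 0]},
    {"claw": 0.65, "linear": [-90, 0, 5], "turn": [0, 0, 0]},
    {"claw": 0.65, "linear": [-121, 0, 7], "turn": [0, 0.004, 0]},
    {"claw": 0.65, "linear": [-121, 0, 7], "turn": [0, 0.004, 0]},
    {"claw": 0.65, "linear": [-121, 0, 7], "turn": [0, 0.004, 0]},
  ],
)

```text
time_s: 10.12
ee_pos: [0.6209, -0.0798, 0.2757]
eef_rot: [-3.141, -0.006, 2.814]
force: [-0.7, -0.6, 0.2]
grip_width: 0.0611
```

Run:
```python
from h import *
move(56,0,218)
a=vision.camera("side");cv2.imwrite("pics/s8.png",cv2.resize(a[105:290,170:400],None,fx=3,fy=3,interpolation=cv2.INTER_CUBIC))
```

```text
t 10.12 jigTCP [ 54.6  -0.4 275.7] Fjig [-0.5 -0.8  0.2] rot [-3.141 -0.006  2.814] grip 61.1 q [-0.19  0.44  1.17  0.    1.54 -1.43]
linear [-1.8  0.4 57.7] turn [-0.001 -0.006 -0.   ] world [ 0.622 -0.08   0.218]
```

View pics/s8.png

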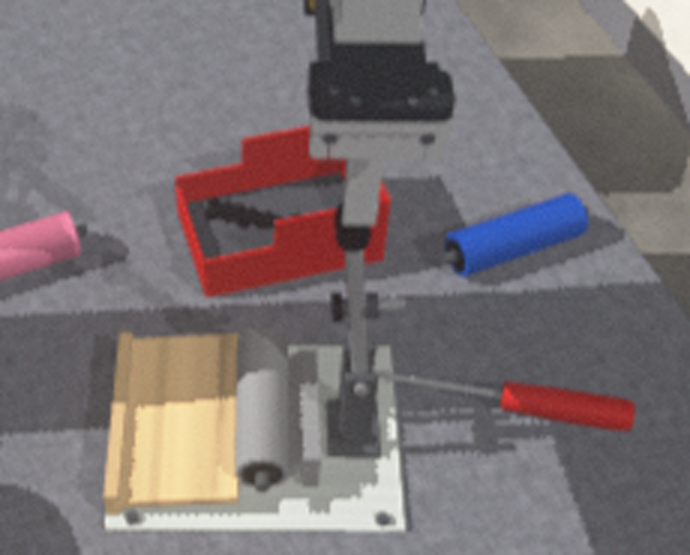

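>>> play_rows(
  force=20,
  moves=[
    {"claw": 0.65, "linear": [-2, 0, 15], "turn": [0, -0.006, 0]},
    {"claw": 0.65, "linear": [-2, 0, 32], "turn": [0, -0.006, 0]},
    {"claw": 0.65, "linear": [-2, 0, 46], "turn": [0, -0.006, 0]},
    {"claw": 0.65, "linear": [-2, 0, 56], "turn": [0, -0.006, 0]},
    {"claw": 0.45, "linear": [-2, 0, 57], "turn": [0, -0.006, 0]},
    {"claw": 0.35, "linear": [-2, 0, 57], "turn": [0, -0.006, 0]},
    {"claw": 0.3, "linear": [-2, 0, 57], "turn": [0, -0.006, 0]},
  ],
)

```text
time_s: 11.05
ee_pos: [0.6227, -0.0804, 0.2199]
eef_rot: [-3.141, 0.001, 2.814]
force: [-0.2, 0.3, 0.4]
grip_width: 0.0345
```

>>> play_rows(
  force=20,
  moves=[
    {"claw": 0.2, "linear": [0, 0, 0], "turn": [0, 0, 0]},
    {"claw": 0.2, "linear": [0, 0, 0], "turn": [0, 0, 0]},
    {"claw": 0.2, "linear": [0, 0, 0], "turn": [0, 0, 0]},
  ],
)

```text
time_s: 11.42
ee_pos: [0.6231, -0.0792, 0.2201]
eef_rot: [3.14, 0.002, 2.815]
force: [4.2, 8.0, -2.6]
grip_width: 0.026
```

Run:
```python
from h import *
state()
a=vision.camera("side");cv2.imwrite("pics/s9.png",cv2.resize(a[105:290,170:400],None,fx=3,fy=3,interpolation=cv2.INTER_CUBIC))
```

```text
t 11.43 jigTCP [ 56.5   1.  220.1] Fjig [ 1.4  9.  -2.6] rot [3.140e+00 2.000e-03 2.815e+00] grip 26.0 q [-0.19  0.47  1.26  0.    1.41 -1.43]
```

View pics/s9.png

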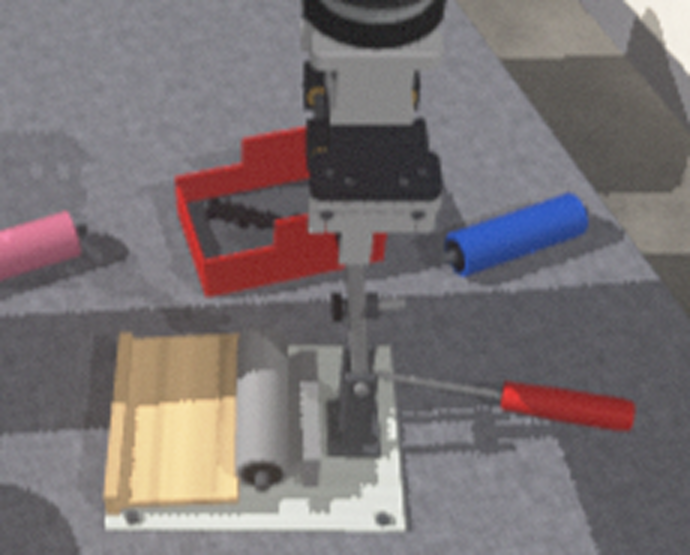

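```bash
cat >> h.py <<'E'
def arc(angs,R=151.7,x0=56.5,z0=239.1):
    for a in angs:
        t=np.radians(a);x=70-R*np.cos(t);z=88+R*np.sin(t)
        print(a,"tool",(round(-(x-x0),1),round(-(z-z0),1)))
E
python3 -c "
from h import *
arc([82,78,73,68,63,58,53,48])"
```

```text
82 tool (np.float64(7.6), np.float64(0.9))
78 tool (np.float64(18.0), np.float64(2.7))
73 tool (np.float64(30.9), np.float64(6.0))
68 tool (np.float64(43.3), np.float64(10.4))
63 tool (np.float64(55.4), np.float64(15.9))
58 tool (np.float64(66.9), np.float64(22.5))
53 tool (np.float64(77.8), np.float64(29.9))
48 tool (np.float64(88.0), np.float64(38.4))
```

>>> play_rows(
  force=30,
  moves=[
    {"claw": 0.2, "linear": [7.6, 0, 0.9], "turn": [0, 0, 0]},
    {"claw": 0.2, "linear": [18, 0, 2.7], "turn": [0, 0, 0]},
    {"claw": 0.2, "linear": [31, 0, 6], "turn": [0, 0, 0]},
    {"claw": 0.2, "linear": [43.3, 0, 10.4], "turn": [0, 0, 0]},
    {"claw": 0.2, "linear": [55.4, 0, 16], "turn": [0, 0, 0]},
    {"claw": 0.2, "linear": [67, 0, 22.5], "turn": [0, 0, 0]},
    {"claw": 0.2, "linear": [78, 0, 30], "turn": [0, 0, 0]},
    {"claw": 0.2, "linear": [88, 0, 38.4], "turn": [0, 0, 0]},
  ],
)

```text
time_s: 12.48
ee_pos: [0.5411, -0.0506, 0.1843]
eef_rot: [3.139, 0.008, 2.815]
force: [-0.3, 4.2, 17.4]
grip_width: 0.0259
```

```bash
cat >> h.py <<'E'
def where(R=None):
    o=get_obs();c,s=np.cos(p[2]),np.sin(p[2])
    M=np.array([[c,s,0],[-s,c,0],[0,0,1]])
    j=M@(np.array(o["ee_pos"])-[p[0],p[1],0])*1000;F=M@o["force"]
    x,z=j[0],j[2]+19;a=np.arctan2(z-88,70-x)
    n=np.array([np.sin(a),0,np.cos(a)])  # resisting (upward) tangential
    print("t",round(o["time_s"],2),"grasp",x.round(1),j[1].round(1),z.round(1),"R",np.hypot(70-x,z-88).round(1),"ang",np.degrees(a).round(2),"F",F.round(1),"Ftan",round(float(F@n),2),"grip",o["grip_width"])
    return x,z
E
python3 -c "
from h import *
x,z=where()
arc([45,41,37,33,29,25,21,17],151.7,x,z)
a=vision.camera('side');cv2.imwrite('pics/s10.png',cv2.resize(a[105:290,170:400],None,fx=3,fy=3,interpolation=cv2.INTER_CUBIC))
"
```

```text
t 12.47 grasp -30.4 1.6 203.3 R 152.9 ang 48.95 F [-1.6  3.8 17.4] Ftan 10.22 grip 0.025872872163475412
45 tool (np.float64(6.9), np.float64(8.0))
41 tool (np.float64(14.1), np.float64(15.8))
37 tool (np.float64(20.7), np.float64(24.0))
33 tool (np.float64(26.8), np.float64(32.7))
29 tool (np.float64(32.3), np.float64(41.8))
25 tool (np.float64(37.1), np.float64(51.2))
21 tool (np.float64(41.2), np.float64(60.9))
17 tool (np.float64(44.7), np.float64(71.0))
```

View pics/s10.png

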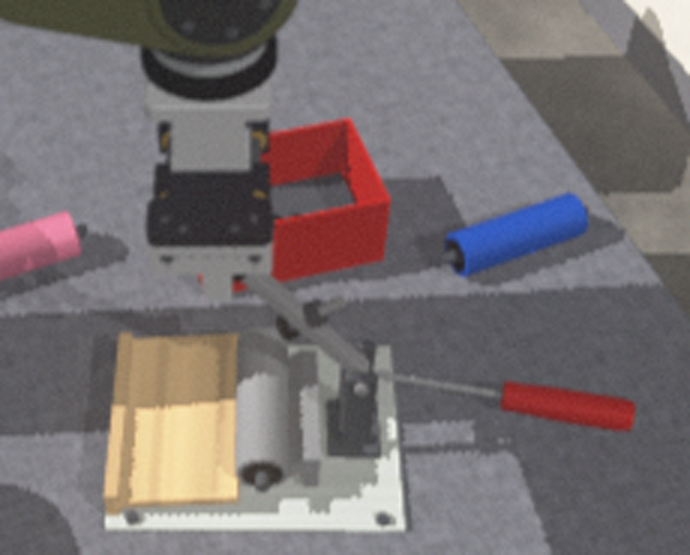

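```bash
python3 -c "
from h import *
arc([45,41,37,33,29,25,21,17],153.5,-30.4,203.3)
"
```

```text
45 tool (np.float64(8.1), np.float64(6.8))
41 tool (np.float64(15.4), np.float64(14.6))
37 tool (np.float64(22.2), np.float64(22.9))
33 tool (np.float64(28.3), np.float64(31.7))
29 tool (np.float64(33.9), np.float64(40.9))
25 tool (np.float64(38.7), np.float64(50.4))
21 tool (np.float64(42.9), np.float64(60.3))
17 tool (np.float64(46.4), np.float64(70.4))
```

>>> play_rows(
  force=30,
  moves=[
    {"claw": 0.2, "linear": [8, 0, 6.8], "turn": [0, 0, 0]},
    {"claw": 0.2, "linear": [15.4, 0, 14.6], "turn": [0, 0, 0]},
    {"claw": 0.2, "linear": [22.2, 0, 23], "turn": [0, 0, 0]},
    {"claw": 0.2, "linear": [28.3, 0, 31.7], "turn": [0, 0, 0]},
    {"claw": 0.2, "linear": [34, 0, 41], "turn": [0, 0, 0]},
    {"claw": 0.2, "linear": [38.7, 0, 50.4], "turn": [0, 0, 0]},
    {"claw": 0.2, "linear": [43, 0, 60], "turn": [0, 0, 0]},
    {"claw": 0.2, "linear": [46, 0, 69], "turn": [0, 0, 0]},
  ],
)

```text
time_s: 13.52
ee_pos: [0.4967, -0.0351, 0.1149]
eef_rot: [3.138, 0.006, 2.815]
force: [-7.2, 2.6, 11.6]
grip_width: 0.0256
```

```bash
python3 -c "
from h import *
x,z=where()
arc([16,14,12,10,8,6],152.7,x,z)
a=vision.camera('side');cv2.imwrite('pics/s11.png',cv2.resize(a[165:290,190:340],None,fx=4.8,fy=4.8,interpolation=cv2.INTER_CUBIC))
where()
"
```

```text
t 13.53 grasp -77.4 2.0 133.9 R 154.4 ang 17.28 F [-7.7  0.2 11.6] Ftan 8.78 grip 0.025578112360028528
16 tool (np.float64(-0.7), np.float64(3.8))
14 tool (np.float64(0.7), np.float64(8.9))
12 tool (np.float64(1.9), np.float64(14.1))
10 tool (np.float64(2.9), np.float64(19.4))
8 tool (np.float64(3.8), np.float64(24.6))
6 tool (np.float64(4.4), np.float64(29.9))
t 13.57 grasp -77.9 2.0 132.8 R 154.5 ang 16.83 F [-4.6  0.7  5.3] Ftan 3.71 grip 0.025442818456182376
```

View pics/s11.png

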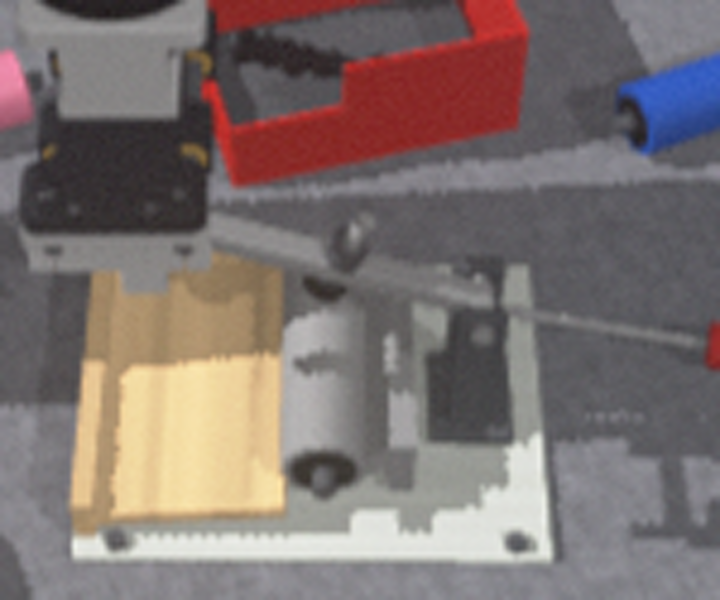

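```bash
python3 -c "
from h import *
for a in (16,17,18):
  for d in (15,20,25):
    t=np.radians(a);dd=np.array([-np.cos(t),0,np.sin(t)]);n=np.array([-np.sin(t),0,-np.cos(t)])
    h=np.array([70,0,88]);P=[h+70*dd,h+70*dd+n*d,h+70*dd+n*d+10*dd,h+70*dd+n*d-10*dd,h+70*dd+n*d+[0,-10,0]]
    print(a,d,((proj('side',J2W(p,P))-[190,165]+.5)*4.8-.5).round(0).tolist())
x,z=where()
arc([14,12,10,8,6],154.5,x,z)
"
python3 - <<'E'
import cv2
a=cv2.imread('pics/s11.png')[180:340,200:520];cv2.imwrite('pics/s11z.png',cv2.resize(a,None,fx=2.4,fy=2.4))
E
```

```text
16 15 [[330.0, 274.0], [320.0, 293.0], [299.0, 290.0], [341.0, 297.0], [320.0, 311.0]]
16 20 [[330.0, 274.0], [317.0, 300.0], [296.0, 296.0], [338.0, 304.0], [317.0, 318.0]]
16 25 [[330.0, 274.0], [314.0, 306.0], [293.0, 303.0], [335.0, 310.0], [314.0, 324.0]]
17 15 [[330.0, 272.0], [320.0, 292.0], [299.0, 288.0], [342.0, 296.0], [321.0, 310.0]]
17 20 [[330.0, 272.0], [317.0, 298.0], [296.0, 294.0], [338.0, 302.0], [317.0, 316.0]]
17 25 [[330.0, 272.0], [314.0, 304.0], [293.0, 301.0], [335.0, 308.0], [314.0, 322.0]]
18 15 [[331.0, 271.0], [321.0, 290.0], [299.0, 286.0], [342.0, 294.0], [321.0, 308.0]]
18 20 [[331.0, 271.0], [317.0, 296.0], [296.0, 292.0], [338.0, 301.0], [317.0, 314.0]]
18 25 [[331.0, 271.0], [314.0, 303.0], [293.0, 299.0], [335.0, 307.0], [314.0, 321.0]]
t 13.57 grasp -77.9 2.0 132.8 R 154.5 ang 16.83 F [-4.6  0.7  5.3] Ftan 3.71 grip 0.025442818456182376
14 tool (np.float64(2.0), np.float64(7.4))
12 tool (np.float64(3.2), np.float64(12.6))
10 tool (np.float64(4.2), np.float64(17.9))
8 tool (np.float64(5.1), np.float64(23.3))
6 tool (np.float64(5.7), np.float64(28.6))
```

View pics/s11z.png

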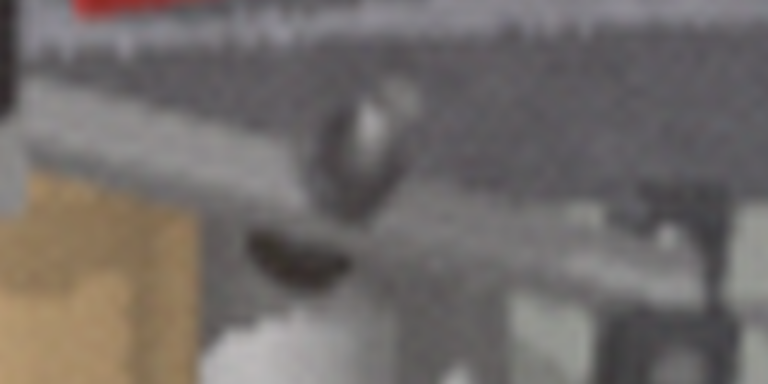

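```bash
python3 -c "
from h import *
arc([14,12,10,8,6,4,2,1],154.5,-77.9,132.8)
"
```

```text
14 tool (np.float64(2.0), np.float64(7.4))
12 tool (np.float64(3.2), np.float64(12.7))
10 tool (np.float64(4.3), np.float64(18.0))
8 tool (np.float64(5.1), np.float64(23.3))
6 tool (np.float64(5.8), np.float64(28.7))
4 tool (np.float64(6.2), np.float64(34.0))
2 tool (np.float64(6.5), np.float64(39.4))
1 tool (np.float64(6.6), np.float64(42.1))
```

>>> play_rows(
  force=30,
  moves=[
    {"claw": 0.2, "linear": [2, 0, 7.4], "turn": [0, 0, 0]},
    {"claw": 0.2, "linear": [3.2, 0, 12.7], "turn": [0, 0, 0]},
    {"claw": 0.2, "linear": [4.3, 0, 18], "turn": [0, 0, 0]},
    {"claw": 0.2, "linear": [5.1, 0, 23.3], "turn": [0, 0, 0]},
    {"claw": 0.2, "linear": [5.8, 0, 28.7], "turn": [0, 0, 0]},
    {"claw": 0.2, "linear": [6.2, 0, 34], "turn": [0, 0, 0]},
  ],
)

```text
time_s: 14.32
ee_pos: [0.4901, -0.0328, 0.0803]
eef_rot: [3.139, 0.005, 2.815]
force: [-9.5, 2.6, 10.8]
grip_width: 0.0258
```

```bash
python3 -c "
from h import *
x,z=where()
a=vision.camera('side');cv2.imwrite('pics/s12.png',cv2.resize(a[165:290,190:340],None,fx=4.8,fy=4.8,interpolation=cv2.INTER_CUBIC))
x,z=where()
arc([2,0,-1,-2,-3,-4,-5,-6,-7,-8,-9,-10],154.5,x,z)
"
```

```text
t 14.32 grasp -84.4 2.1 99.3 R 154.8 ang 4.17 F [-9.8 -0.6 10.8] Ftan 10.05 grip 0.02579712659363395
t 14.38 grasp -84.5 2.1 98.7 R 154.9 ang 3.96 F [-7.7 -0.4  6.9] Ftan 6.36 grip 0.025487418393350295
2 tool (np.float64(-0.1), np.float64(5.3))
0 tool (np.float64(-0.0), np.float64(10.7))
-1 tool (np.float64(-0.0), np.float64(13.4))
-2 tool (np.float64(-0.1), np.float64(16.1))
-3 tool (np.float64(-0.2), np.float64(18.8))
-4 tool (np.float64(-0.4), np.float64(21.5))
-5 tool (np.float64(-0.6), np.float64(24.1))
-6 tool (np.float64(-0.9), np.float64(26.8))
-7 tool (np.float64(-1.2), np.float64(29.5))
-8 tool (np.float64(-1.5), np.float64(32.2))
-9 tool (np.float64(-1.9), np.float64(34.9))
-10 tool (np.float64(-2.4), np.float64(37.5))
```

View pics/s12.png

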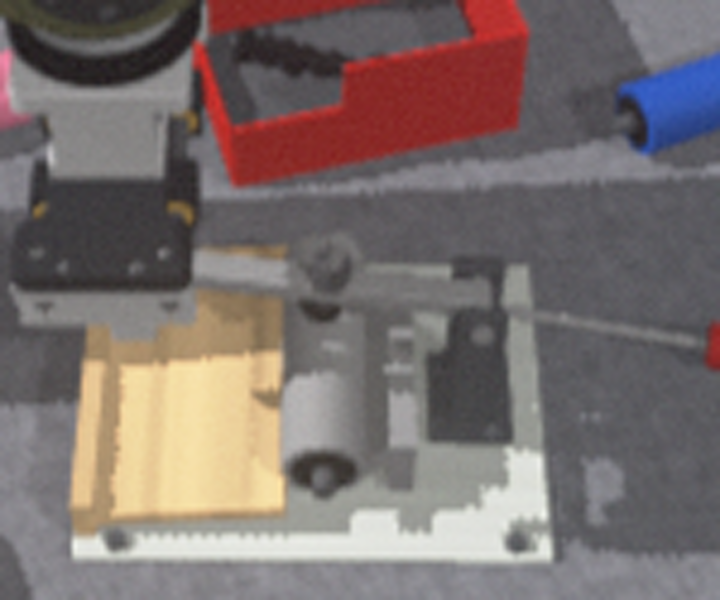

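>>> play_rows(
  force=30,
  moves=[
    {"claw": 0.2, "linear": [1, 0, 3], "turn": [0, 0, 0]},
    {"claw": 0.2, "linear": [1, 0, 6], "turn": [0, 0, 0]},
    {"claw": 0.2, "linear": [1, 0, 9], "turn": [0, 0, 0]},
    {"claw": 0.2, "linear": [1, 0, 11], "turn": [0, 0, 0]},
    {"claw": 0.2, "linear": [1, 0, 13], "turn": [0, 0, 0]},
  ],
)

```text
time_s: 15.0
ee_pos: [0.489, -0.0324, 0.0673]
eef_rot: [3.139, 0.004, 2.815]
force: [-8.1, 0.2, 9.3]
grip_width: 0.0256
```

```bash
python3 -c "
from h import *
where()"
```

```text
t 15.0 grasp -85.6 2.1 86.3 R 155.6 ang -0.62 F [-7.7 -2.4  9.3] Ftan 9.37 grip 0.025577352509338923
```

>>> play_rows(
  moves=[
    {"claw": 0.2, "linear": [0, 0, 2], "turn": [0, 0, 0]},
    {"claw": 0.2, "linear": [0, 0, 4], "turn": [0, 0, 0]},
  ],
)

```text
time_s: 15.25
ee_pos: [0.4888, -0.0324, 0.064]
eef_rot: [3.139, 0.004, 2.815]
force: [-7.3, 0.8, 8.8]
grip_width: 0.0259
```

```bash
python3 -c "
from h import *
where()"
```

```text
t 15.25 grasp -85.7 2.1 83.0 R 155.8 ang -1.83 F [-7.2 -1.6  8.8] Ftan 9.02 grip 0.025872203449281227
```

>>> play_rows(
  moves=[
    {"claw": 0.2, "linear": [0, 0, 2], "turn": [0, 0, 0]},
    {"claw": 0.2, "linear": [0, 0, 4], "turn": [0, 0, 0]},
  ],
)

```text
time_s: 15.5
ee_pos: [0.4888, -0.0324, 0.0607]
eef_rot: [3.139, 0.004, 2.815]
force: [-7.7, 0.7, 9.3]
grip_width: 0.0256
```

```bash
python3 -c "
from h import *
where()
a=vision.camera('side');cv2.imwrite('pics/s13.png',cv2.resize(a[165:290,190:340],None,fx=4.8,fy=4.8,interpolation=cv2.INTER_CUBIC))"
```

```text
t 15.5 grasp -85.8 2.1 79.7 R 156.0 ang -3.04 F [-7.5 -1.8  9.3] Ftan 9.64 grip 0.025632676469011486
```

View pics/s13.png

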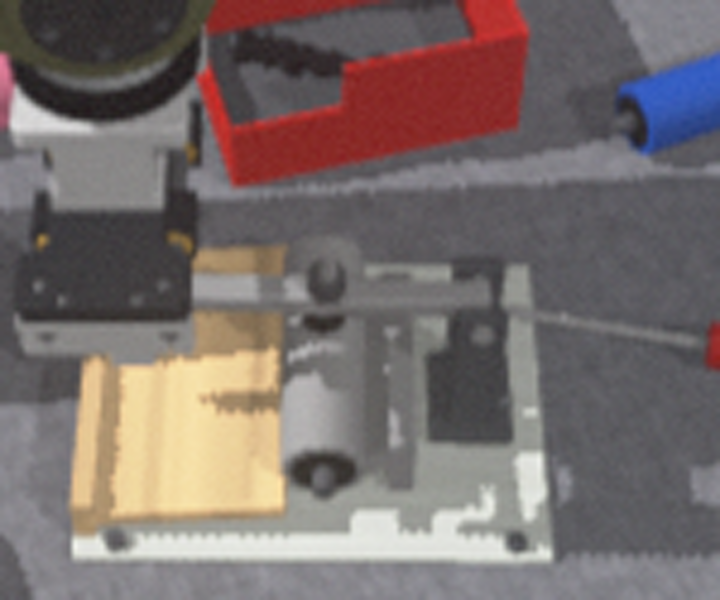

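>>> play_rows(
  moves=[
    {"claw": 0.2, "linear": [-0.2, 0, 2], "turn": [0, 0, 0]},
    {"claw": 0.2, "linear": [-0.4, 0, 4], "turn": [0, 0, 0]},
  ],
)

```text
time_s: 15.8
ee_pos: [0.4889, -0.0324, 0.0571]
eef_rot: [3.139, 0.004, 2.815]
force: [-9.9, 1.8, 8.2]
grip_width: 0.0255
```

```bash
python3 -c "
from h import *
where()"
```

```text
t 15.8 grasp -85.7 2.1 76.1 R 156.2 ang -4.38 F [-10.   -1.5   8.2] Ftan 8.94 grip 0.025497843921948385
```

>>> play_rows(
  moves=[
    {"claw": 0.2, "linear": [-0.2, 0, 2], "turn": [0, 0, 0]},
    {"claw": 0.2, "linear": [-0.4, 0, 3.5], "turn": [0, 0, 0]},
  ],
)

```text
time_s: 16.05
ee_pos: [0.4889, -0.0324, 0.0541]
eef_rot: [3.139, 0.003, 2.815]
force: [-8.3, 1.8, 8.1]
grip_width: 0.0255
```

```bash
python3 -c "
from h import *
where()
a=vision.camera('side');cv2.imwrite('pics/s14.png',cv2.resize(a[210:260,230:300],None,fx=10,fy=10,interpolation=cv2.INTER_CUBIC))"
```

```text
t 16.05 grasp -85.6 2.1 73.1 R 156.3 ang -5.45 F [-8.5 -1.   8.1] Ftan 8.89 grip 0.02551142315590773
```

View pics/s14.png

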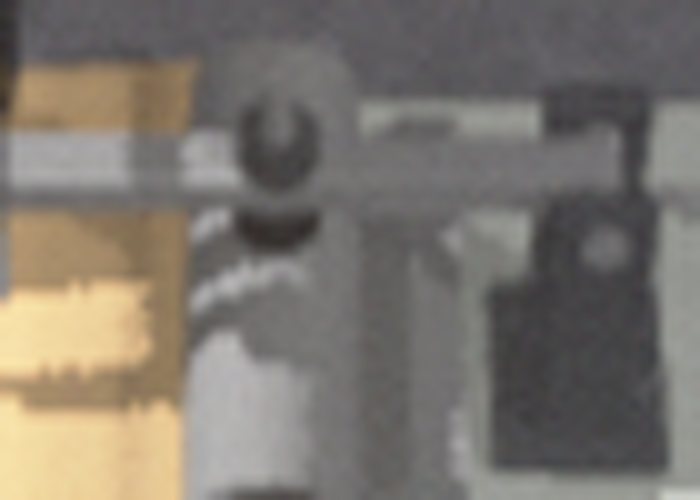

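>>> play_rows(
  moves=[
    {"claw": 0.2, "linear": [-0.2, 0, 1.5], "turn": [0, 0, 0]},
    {"claw": 0.2, "linear": [-0.3, 0, 3], "turn": [0, 0, 0]},
  ],
)

```text
time_s: 16.35
ee_pos: [0.4891, -0.0325, 0.0516]
eef_rot: [3.139, 0.003, 2.816]
force: [-8.4, 2.3, 8.6]
grip_width: 0.0259
```

```bash
python3 -c "
from h import *
where()"
```

```text
t 16.35 grasp -85.5 2.1 70.6 R 156.5 ang -6.38 F [-8.7 -0.6  8.6] Ftan 9.47 grip 0.025853869160679045
```

>>> play_rows(
  moves=[
    {"claw": 0.2, "linear": [-0.2, 0, 1.5], "turn": [0, 0, 0]},
    {"claw": 0.2, "linear": [-0.3, 0, 3], "turn": [0, 0, 0]},
  ],
)

```text
time_s: 16.6
ee_pos: [0.4892, -0.0325, 0.0492]
eef_rot: [3.139, 0.002, 2.816]
force: [-7.6, 0.5, 8.8]
grip_width: 0.0254
```

```bash
python3 -c "
from h import *
where()
a=vision.camera('side');cv2.imwrite('pics/s15.png',cv2.resize(a[210:260,230:300],None,fx=10,fy=10,interpolation=cv2.INTER_CUBIC))"
```

```text
t 16.6 grasp -85.4 2.1 68.2 R 156.6 ang -7.25 F [-7.3 -2.   8.8] Ftan 9.61 grip 0.02541836779574335
```

View pics/s15.png

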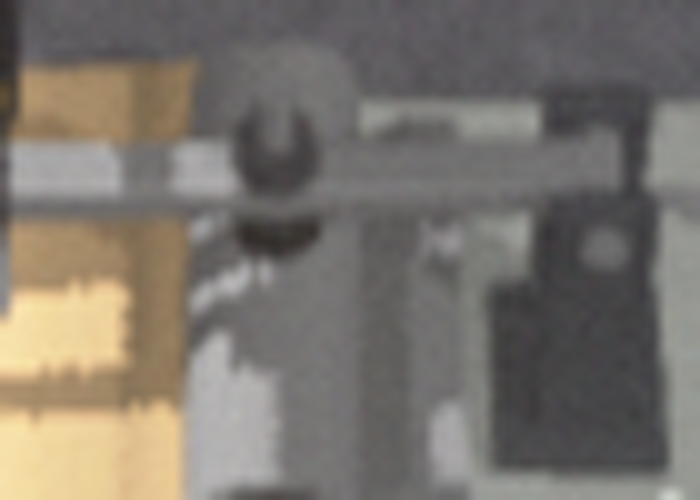

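>>> play_rows(
  moves=[
    {"claw": 0.2, "linear": [-0.2, 0, 1.5], "turn": [0, 0, 0]},
    {"claw": 0.2, "linear": [-0.3, 0, 3], "turn": [0, 0, 0]},
  ],
)

```text
time_s: 16.9
ee_pos: [0.4893, -0.0326, 0.0467]
eef_rot: [3.139, 0.002, 2.816]
force: [-7.3, 0.6, 8.6]
grip_width: 0.0257
```

```bash
python3 -c "
from h import *
where()"
```

```text
t 16.9 grasp -85.2 2.1 65.7 R 156.8 ang -8.19 F [-7.1 -1.8  8.6] Ftan 9.5 grip 0.02572055429699548
```

>>> play_rows(
  moves=[
    {"claw": 0.2, "linear": [-0.3, 0, 1.5], "turn": [0, 0, 0]},
    {"claw": 0.2, "linear": [-0.5, 0, 2.5], "turn": [0, 0, 0]},
  ],
)

```text
time_s: 17.15
ee_pos: [0.4895, -0.0326, 0.0447]
eef_rot: [3.14, 0.001, 2.816]
force: [-8.0, 1.3, 8.1]
grip_width: 0.0256
```

```bash
python3 -c "
from h import *
where()
a=vision.camera('side');cv2.imwrite('pics/s16.png',cv2.resize(a[210:260,230:300],None,fx=10,fy=10,interpolation=cv2.INTER_CUBIC))"
```

```text
t 17.15 grasp -85.0 2.1 63.7 R 156.9 ang -8.91 F [-8.  -1.4  8.1] Ftan 9.2 grip 0.025604181067316194
```

View pics/s16.png

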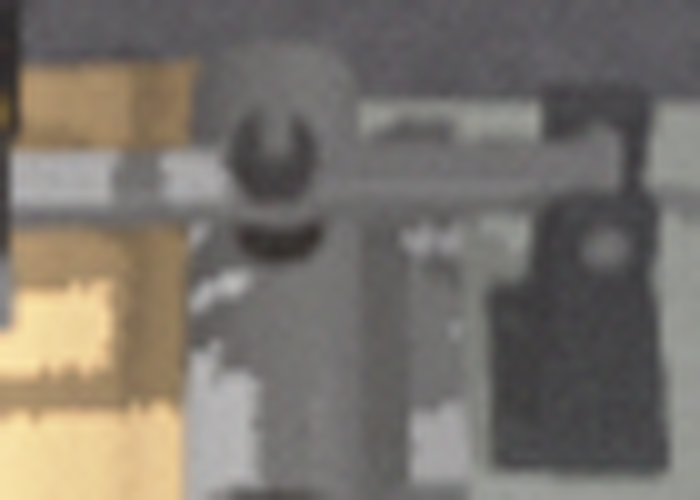

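>>> play_rows(
  moves=[
    {"claw": 0.2, "linear": [-0.3, 0, 1.5], "turn": [0, 0, 0]},
    {"claw": 0.2, "linear": [-0.4, 0, 2.5], "turn": [0, 0, 0]},
  ],
)

```text
time_s: 17.45
ee_pos: [0.4896, -0.0327, 0.0426]
eef_rot: [3.14, 0.001, 2.816]
force: [-7.3, 1.3, 8.1]
grip_width: 0.0259
```

```bash
python3 -c "
from h import *
where()"
```

```text
t 17.45 grasp -84.9 2.1 61.6 R 157.1 ang -9.66 F [-7.3 -1.1  8.1] Ftan 9.18 grip 0.02586648147357725
```

```bash
python3 -c "
from h import *
where()
a=vision.camera('side');cv2.imwrite('pics/s17.png',cv2.resize(a[210:260,220:300],None,fx=10,fy=10,interpolation=cv2.INTER_CUBIC))
h=np.array([70,0,88])
for a in (-6,-8,-10,-12):
    t=np.radians(a);dd=np.array([-np.cos(t),0,np.sin(t)]);n=np.array([-np.sin(t),0,-np.cos(t)])
    P=[h+130*dd+[0,-7,0]+6*n,h+100*dd+[0,-7,0]+6*n,h+40*dd+[0,-7,0]+6*n,h+70*dd+15*n+[0,-10,0]]
    print(a,((proj('side',J2W(p,P))-[220,210]+.5)*10-.5).round(0).tolist())
print(((proj('side',J2W(p,[[0,-60,42.3],[0,-10,62.3]]))-[220,210]+.5)*10-.5).round(0).tolist())
"
```

```text
t 17.45 grasp -84.9 2.1 61.6 R 157.1 ang -9.66 F [-7.3 -1.1  8.1] Ftan 9.18 grip 0.02586648147357725
-6 [[106.0, 255.0], [242.0, 246.0], [516.0, 229.0], [383.0, 273.0]]
-8 [[110.0, 266.0], [245.0, 255.0], [517.0, 233.0], [386.0, 279.0]]
-10 [[115.0, 278.0], [249.0, 264.0], [519.0, 237.0], [390.0, 285.0]]
-12 [[121.0, 290.0], [253.0, 273.0], [521.0, 240.0], [394.0, 291.0]]
[[374.0, 526.0], [374.0, 282.0]]
```

View pics/s17.png

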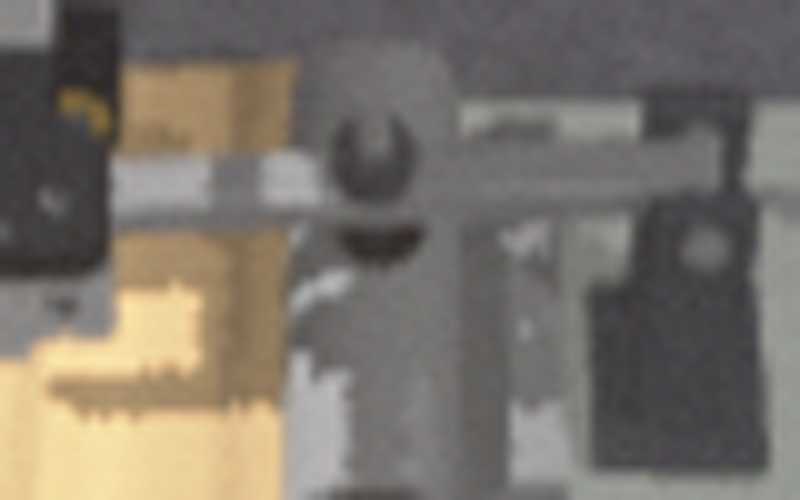

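```bash
python3 -c "
from h import *
P=[[70,-18,88],[58,-18,98],[82,-18,98],[58,-18,6],[82,-18,6],[58,-18,60],[70,-7,88],[105,-85,6],[-18,-75,32],[-18,75,32],[30,-50,44],[30,50,44]]
for P_,q in zip(P,proj('side',J2W(p,P))): print(P_,q.round(1),((q-[220,210]+.5)*10-.5).round(0))
a=cv2.imread('pics/side0.png')
cv2.imwrite('pics/sj.png',cv2.resize(a[205:290,240:320],None,fx=7,fy=7,interpolation=cv2.INTER_CUBIC))
"
```

```text
[70, -18, 88] [289.7 233.9] [702. 243.]
[58, -18, 98] [284.4 231.1] [648. 215.]
[82, -18, 98] [295.7 231.1] [762. 215.]
[58, -18, 6] [282.1 254.9] [625. 453.]
[82, -18, 6] [292.6 254.9] [730. 453.]
[58, -18, 60] [283.4 241.4] [639. 318.]
[70, -7, 88] [289.4 229.7] [699. 202.]
[105, -85, 6] [305.  280.9] [855. 714.]
[-18, -75, 32] [248.6 270.7] [291. 612.]
[-18, 75, 32] [249.1 215.9] [295.  63.]
[30, -50, 44] [270.8 257.8] [512. 482.]
[30, 50, 44] [269.6 221.1] [500. 116.]
```

View pics/sj.png

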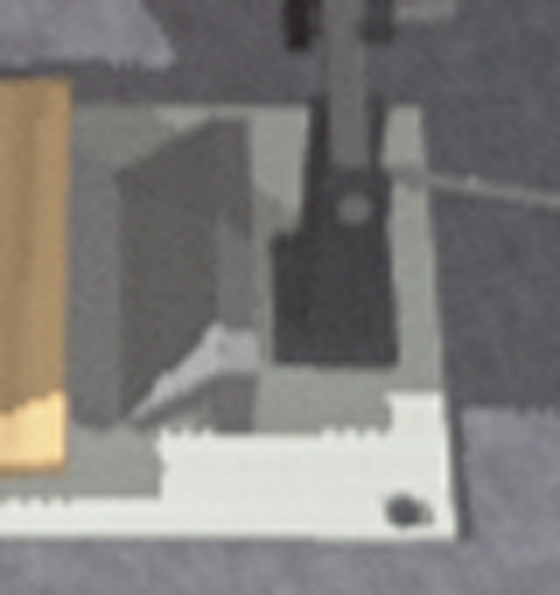

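>>> play_rows(
  moves=[
    {"claw": 0.5, "linear": [0, 0, 0], "turn": [0, 0, 0]},
    {"claw": 0.6, "linear": [0, 0, 0], "turn": [0, 0, 0]},
    {"claw": 0.6, "linear": [0, 0, -10], "turn": [0, 0, 0]},
    {"claw": 0.6, "linear": [0, 0, -50], "turn": [0, 0, 0]},
    {"claw": 0.6, "linear": [0, 0, -90], "turn": [0, 0, 0]},
    {"claw": 0.6, "linear": [0, 0, -120], "turn": [0, 0, 0]},
    {"claw": 0.6, "linear": [0, 0, -120], "turn": [0, 0, 0]},
    {"claw": 0.6, "linear": [0, 0, -120], "turn": [0, 0, 0]},
  ],
)

```text
time_s: 18.5
ee_pos: [0.4892, -0.0328, 0.1621]
eef_rot: [3.14, 0.0, 2.816]
force: [-0.2, -0.9, -0.9]
grip_width: 0.0566
```

```bash
cat >> h.py <<'E'
def overlay(fn,angs,y=0,crop=(190,165,150,125),f=5,name="side",d=15):
    im=vision.camera(name);u,v,w,hh=crop
    z=cv2.resize(im[v:v+hh,u:u+w],None,fx=f,fy=f,interpolation=cv2.INTER_CUBIC)
    cv2.imwrite(fn+"_raw.png",z)
    h=np.array([70,y,88]);col=[(0,0,255),(0,255,0),(255,0,0)]
    for a,c in zip(angs,col):
        t=np.radians(a);dd=np.array([-np.cos(t),0,np.sin(t)]);n=np.array([-np.sin(t),0,-np.cos(t)])
        g=lambda P:((proj(name,J2W(p,P))-[u,v]+.5)*f-.5).astype(np.int32)
        for s,e in((-6,-7),(6,-7),(-6,7)):
            cv2.polylines(z,[g([h+15*dd+n*s+[0,e,0],h+140*dd+n*s+[0,e,0]])],False,c,1)
        th=np.linspace(0,2*np.pi,40)
        cv2.polylines(z,[g([h+150*dd+[11*np.cos(k),-13,11*np.sin(k)] for k in th])],True,c,1)
        cv2.polylines(z,[g([h+70*dd+n*d+dd*10*np.cos(k)+[0,10*np.sin(k),0] for k in th])],True,c,1)
    cv2.imwrite(fn+".png",z)
E
python3 -c "
from h import *
where()
overlay('pics/o1',[-3,-6])"
```

```text
t 18.5 grasp -85.3 1.7 181.1 R 181.0 ang 30.93 F [ 0.1 -0.9 -0.9] Ftan -0.66 grip 0.05659589152872215
```

View pics/o1.png

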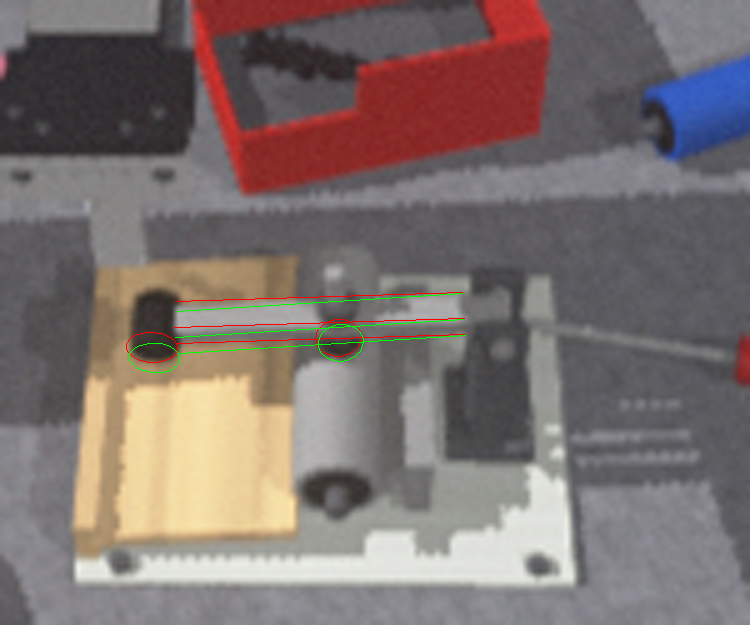

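View pics/o1_raw.png

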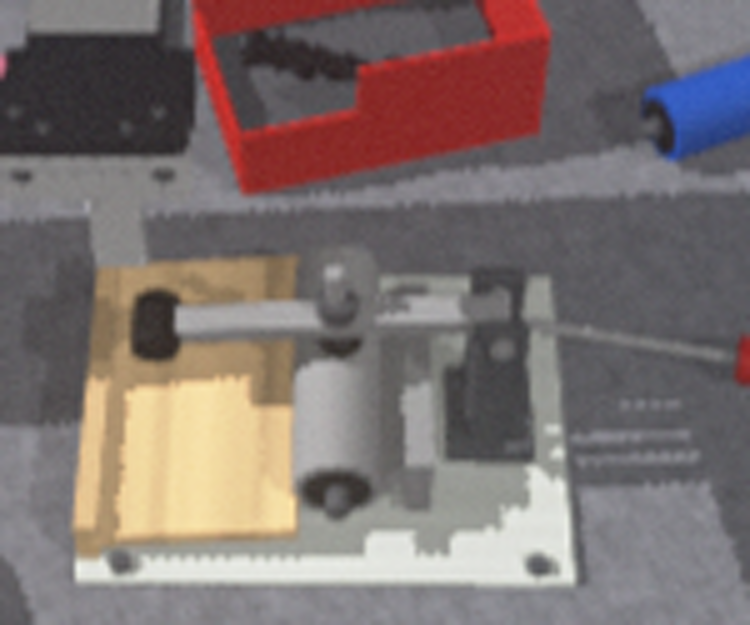

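>>> play_rows(
  force=30,
  moves=[
    {"claw": 0, "linear": [-5, 0, 0], "turn": [0, 0, 0]},
    {"claw": 0, "linear": [-5, 0, 0], "turn": [0, 0, 0]},
    {"claw": 0, "linear": [-5, 0, 0], "turn": [0, 0, 0]},
    {"claw": 0, "linear": [-5, 0, 15], "turn": [0, 0, 0]},
    {"claw": 0, "linear": [-5, 0, 35], "turn": [0, 0, 0]},
    {"claw": 0, "linear": [-5, 0, 55], "turn": [0, 0, 0]},
    {"claw": 0, "linear": [-5, 0, 60], "turn": [0, 0, 0]},
    {"claw": 0, "linear": [-5, 0, 60], "turn": [0, 0, 0]},
  ],
)

```text
time_s: 19.55
ee_pos: [0.4937, -0.0343, 0.1015]
eef_rot: [3.14, -0.001, 2.816]
force: [-0.1, -0.5, 0.6]
grip_width: 0.0002
```

```bash
python3 -c "
from h import *
state()
overlay('pics/o2',[-3])"
```

```text
t 19.55 jigTCP [-80.5   1.8 101.5] Fjig [ 0.1 -0.5  0.6] rot [ 3.140e+00 -1.000e-03  2.816e+00] grip 0.2 q [-0.14  0.3   1.79  0.    1.06 -1.39]
```

View pics/o2_raw.png

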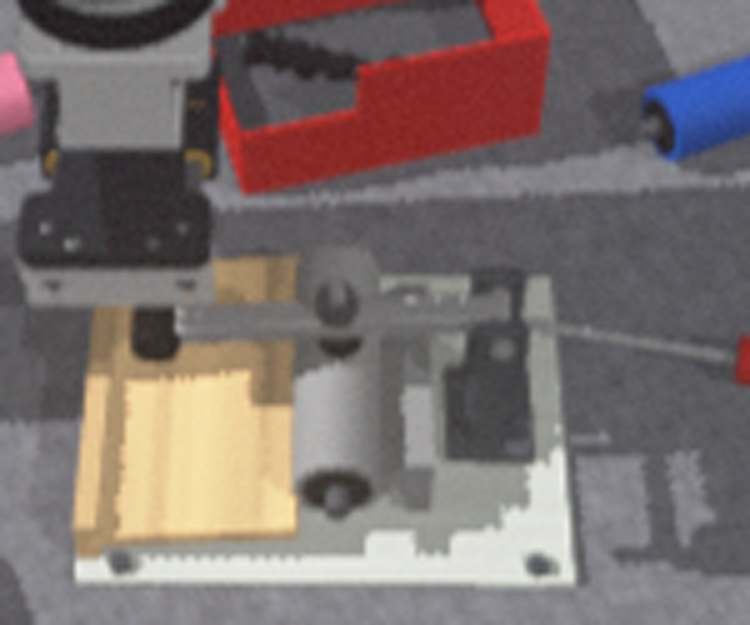

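>>> play_rows(
  moves=[
    {"claw": 0, "linear": [0, 0, 4], "turn": [0, 0, 0]},
    {"claw": 0, "linear": [0, 0, 8], "turn": [0, 0, 0]},
    {"claw": 0, "linear": [0, 0, 11], "turn": [0, 0, 0]},
    {"claw": 0, "linear": [0, 0, 12.5], "turn": [0, 0, 0]},
  ],
)

```text
time_s: 20.1
ee_pos: [0.4939, -0.0343, 0.0893]
eef_rot: [3.14, -0.0, 2.816]
force: [0.9, 0.8, 0.2]
grip_width: 0.0006
```

>>> play_rows(
  moves=[
    {"claw": 0, "linear": [0, 0, 1.5], "turn": [0, 0, 0]},
    {"claw": 0, "linear": [0, 0, 3], "turn": [0, 0, 0]},
  ],
)

```text
time_s: 20.35
ee_pos: [0.4941, -0.0343, 0.0867]
eef_rot: [3.14, 0.0, 2.816]
force: [-2.9, 0.1, 7.8]
grip_width: 0.0002
```

>>> play_rows(
  moves=[
    {"claw": 0, "linear": [0, 0, 1.5], "turn": [0, 0, 0]},
    {"claw": 0, "linear": [0, 0, 3], "turn": [0, 0, 0]},
  ],
)

```text
time_s: 20.6
ee_pos: [0.4941, -0.0343, 0.0841]
eef_rot: [3.14, 0.0, 2.816]
force: [-3.5, 0.8, 6.3]
grip_width: 0.0005
```

>>> play_rows(
  moves=[
    {"claw": 0, "linear": [0, 0, 1.5], "turn": [0, 0, 0]},
    {"claw": 0, "linear": [0, 0, 3], "turn": [0, 0, 0]},
  ],
)

```text
time_s: 20.85
ee_pos: [0.4942, -0.0343, 0.0816]
eef_rot: [3.14, 0.001, 2.816]
force: [-3.9, -0.8, 6.7]
grip_width: 0.0005
```

>>> play_rows(
  moves=[
    {"claw": 0, "linear": [0, 0, 1.5], "turn": [0, 0, 0]},
    {"claw": 0, "linear": [0, 0, 3], "turn": [0, 0, 0]},
  ],
)

```text
time_s: 21.1
ee_pos: [0.4943, -0.0344, 0.0791]
eef_rot: [3.14, 0.001, 2.816]
force: [-3.2, 0.7, 9.7]
grip_width: 0.0004
```

```bash
python3 -c "
from h import *
state()
overlay('pics/o3',[-7],1)"
```

```text
t 21.1 jigTCP [-79.9   1.9  79.1] Fjig [-3.2 -0.4  9.7] rot [3.140e+00 1.000e-03 2.816e+00] grip 0.4 q [-0.14  0.33  1.8   0.    1.01 -1.39]
```

View pics/o3_raw.png

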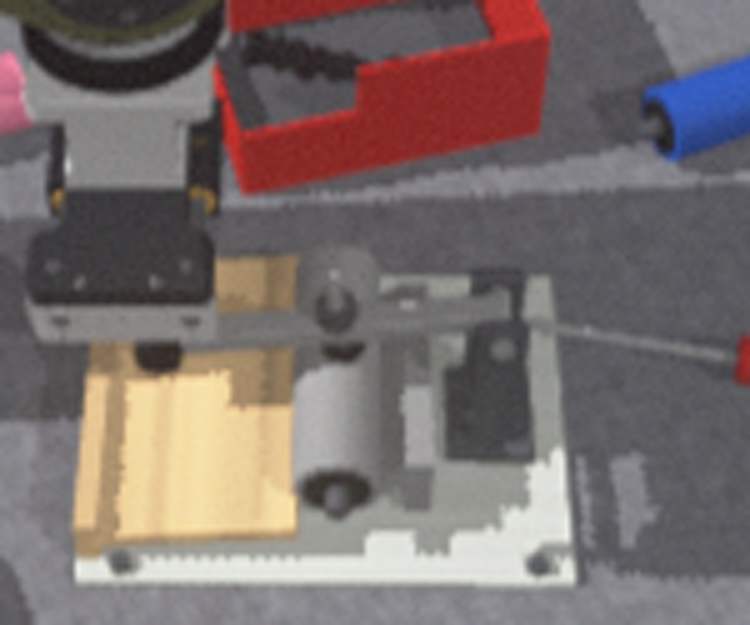

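>>> play_rows(
  moves=[
    {"claw": 0, "linear": [0, 0, 0.7], "turn": [0, 0, 0]},
    {"claw": 0, "linear": [0, 0, 1.4], "turn": [0, 0, 0]},
  ],
)

```text
time_s: 21.4
ee_pos: [0.4944, -0.0344, 0.0783]
eef_rot: [3.14, 0.002, 2.816]
force: [-4.5, -0.4, 8.7]
grip_width: 0.0002
```

```bash
python3 -c "
from h import *
state()"
```

```text
t 21.4 jigTCP [-79.8   1.9  78.3] Fjig [-4.1 -1.9  8.7] rot [3.140e+00 2.000e-03 2.816e+00] grip 0.2 q [-0.14  0.33  1.8   0.    1.01 -1.39]
```

>>> play_rows(
  moves=[
    {"claw": 0, "linear": [0, 0, 1], "turn": [0, 0, 0]},
    {"claw": 0, "linear": [0, 0, 1.5], "turn": [0, 0, 0]},
  ],
)

```text
time_s: 21.65
ee_pos: [0.4945, -0.0344, 0.0775]
eef_rot: [3.14, 0.002, 2.816]
force: [-4.9, 0.0, 11.9]
grip_width: 0.0004
```

```bash
python3 -c "
from h import *
state()
for i in range(5): vision.camera('side');state()"
```

```text
t 21.65 jigTCP [-79.7   1.9  77.5] Fjig [-4.6 -1.5 11.9] rot [3.140e+00 2.000e-03 2.816e+00] grip 0.4 q [-0.14  0.33  1.81  0.    1.   -1.39]
t 21.7 jigTCP [-79.7   1.9  77.5] Fjig [-5.  -1.5 11.3] rot [3.140e+00 2.000e-03 2.816e+00] grip 0.3 q [-0.14  0.33  1.81  0.    1.   -1.39]
t 21.75 jigTCP [-79.7   1.9  77.5] Fjig [-4.8 -1.4 10. ] rot [3.140e+00 2.000e-03 2.816e+00] grip 0.8 q [-0.14  0.33  1.81  0.    1.   -1.39]
t 21.8 jigTCP [-79.7   1.9  77.5] Fjig [-5.1 -1.3  9.6] rot [3.140e+00 2.000e-03 2.816e+00] grip 0.2 q [-0.14  0.33  1.81  0.    1.   -1.39]
t 21.85 jigTCP [-79.7   2.   77.5] Fjig [-4.7 -1.6 10.3] rot [3.140e+00 2.000e-03 2.816e+00] grip 0.9 q [-0.14  0.33  1.81  0.    1.   -1.39]
t 21.9 jigTCP [-79.7   1.9  77.5] Fjig [-5.  -1.6  9.9] rot [3.140e+00 2.000e-03 2.816e+00] grip 0.8 q [-0.14  0.33  1.81  0.    1.   -1.39]
```

>>> play_rows(
  moves=[
    {"claw": 0, "linear": [0, 0, 1], "turn": [0, 0, 0]},
    {"claw": 0, "linear": [0, 0, 1.5], "turn": [0, 0, 0]},
  ],
)

```text
time_s: 22.15
ee_pos: [0.4945, -0.0345, 0.0768]
eef_rot: [3.14, 0.002, 2.816]
force: [-6.3, 0.8, 12.4]
grip_width: 0.0004
```

```bash
python3 -c "
from h import *
F=[];
for i in range(6):
    vision.camera('side');o=get_obs();F.append(o['force'][2]);print(o['ee_pos'][2].round(4),F[-1].round(1))
print(np.mean(F));state()"
```

```text
0.0768 10.7
0.0768 10.3
0.0768 12.0
0.0768 11.0
0.0768 11.3
0.0768 11.5
11.124223731832997
t 22.45 jigTCP [-79.7   1.9  76.8] Fjig [-5.8 -0.9 11.5] rot [3.140e+00 2.000e-03 2.816e+00] grip 0.1 q [-0.14  0.33  1.81  0.    1.   -1.39]
```

>>> play_rows(
  moves=[
    {"claw": 0, "linear": [0, 0, -3], "turn": [0, 0, 0]},
    {"claw": 0, "linear": [0, 0, -15], "turn": [0, 0, 0]},
    {"claw": 0, "linear": [5, 0, -55], "turn": [0, 0, 0]},
    {"claw": 0, "linear": [30, 0, -105], "turn": [0, 0, 0]},
    {"claw": 0, "linear": [80, 0, -145], "turn": [0, 0, 0]},
    {"claw": 0, "linear": [130, 0, -150], "turn": [0, 0, 0]},
    {"claw": 0, "linear": [150, 0, -150], "turn": [0, 0, 0]},
    {"claw": 0, "linear": [150, 0, -150], "turn": [0, 0, 0]},
  ],
)

```text
time_s: 23.45
ee_pos: [0.3517, 0.0136, 0.2274]
eef_rot: [3.139, 0.004, 2.816]
force: [0.7, -0.8, 0.9]
grip_width: 0.0003
```

```bash
python3 -c "
from h import *
state()
overlay('pics/o4',[-8],1.5,d=16)
a=vision.camera('side');cv2.imwrite('pics/full.png',a)
a=vision.camera('top');cv2.imwrite('pics/fullt.png',a)"
```

```text
t 23.45 jigTCP [-230.4    1.5  227.4] Fjig [ 1.  -0.5  0.9] rot [3.139 0.004 2.816] grip 0.3 q [-0.07 -0.19  1.98  0.    1.34 -1.31]
```

View pics/o4_raw.png

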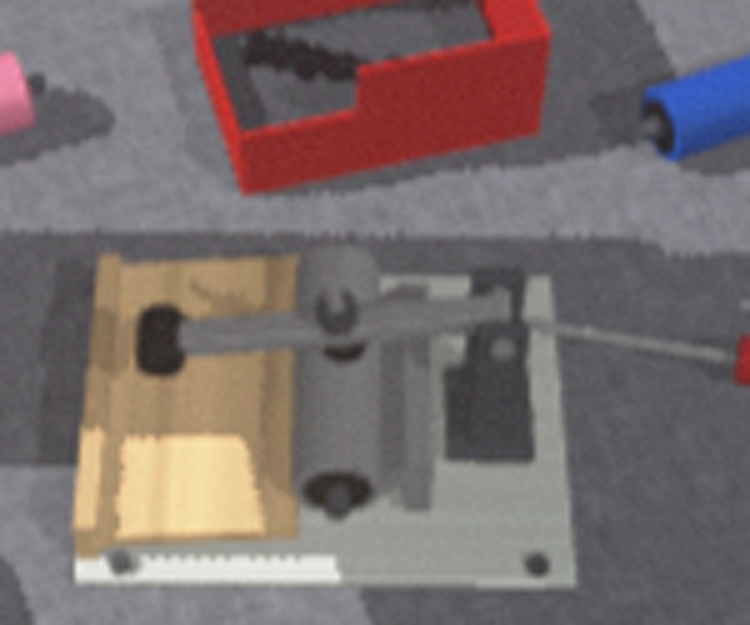

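View pics/o4.png

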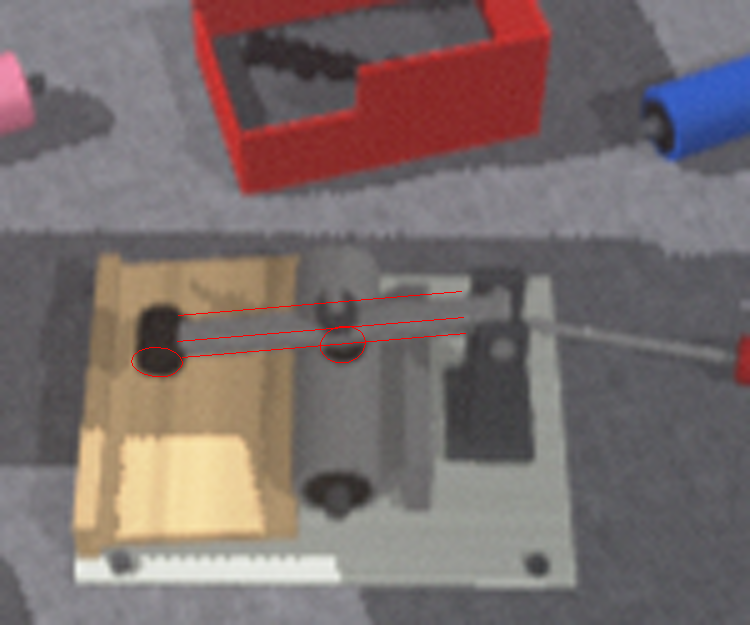

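View pics/fullt.png

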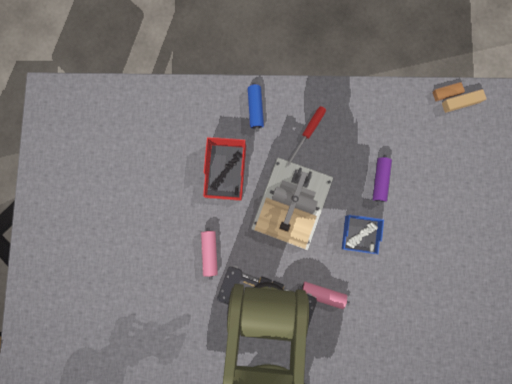

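```bash
python3 -c "
from station import hand_in
print(hand_in())"
```

```text
the job is handed in; nothing more can be done
None
```

The steel roller is seated in the vee, the hold-down arm is pressed onto it with an estimated 9–11 N at the foot, and the job is handed in at about 24 s.

- **Rolling:** The roller started about 7 mm off the middle, so I first nudged it along its axis on the ramp. I then rolled it over the crest with the open fingers behind it; it was not lifted. It dropped into the vee by itself and settled with its centre within about 1 mm of midway.
- **First swing went wrong:** I pinched the knob to swing the arm over. The camera showed the arm at about -3° to -4° when the tool position suggested -9.7°, so the knob had slipped between the fingers. The foot was not yet touching, so I let go, backed off and finished by pressing down on top of the knob with closed fingers.
- **Foot pressure:** The force at the knob rose from about 7 N while swinging freely to 11–12.4 N, over the last 3.5–4 mm of travel. The slope of about 1.3 N/mm matches the foot's spring. This is inferred from noisy force readings (about ±1 N at the knob). If the hinge really needs 8 N, the foot bears with as little as 7.5 N.
- **Last pictures:** The arm sits at about -8° with the foot on the seated roller. The bins and screwdriver look unmoved, and the gripper is well clear.

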